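Load lantern handles into the drying cabinet

ROBOT

A 6-joint arm with a two-finger parallel gripper is mounted at the origin on the work surface. World frame = base frame: x ahead of the robot, y to its left, z up, the work surface at z = 0. Lengths are in m, angles in rad, forces in N, time in s.
With the tool pointing down it reaches from about 0.325 to 0.775 m from the base axis. Payload 5.5 kg.
Tool frame: the origin (TCP) lies midway between the tips of the shut fingers; the grasp point (between the pads) lies behind it (grip_depth is the z of the grasp point in the tool frame, in m); z points along the fingers, y is the line along which they close (so a half turn about z gives the same grasp; the last joint's range is limited). The gripper opens to 88 mm and grips with 3 to 60 N. Pads are 20 mm wide; open, the fingers measure 115 mm over their backs; the gripper's body (75 mm by 178 mm) begins 61 mm behind the grasp point.
Start: joints at [1.253, 0.091, 1.231, -0, 1.82, -0.057], TCP at [0.155, 0.58, 0.223] pointing down, gripper open.
Joint ranges: [-2.87, 2.87], [-0.86, 2.18], [0.17, 2.46], [-1.51, 4.65], [0.06, 2.69], [-2.65, 2.65]. Speed limits (rad/s): [2.57, 2.57, 3.01, 3.14, 3.14, 3.14].

INTERFACE

Orientations are given as a unit quaternion [w, x, y, z].
In Python, from bench import observe, get_image, get_calibration, finish_job, grip_depth gives the robot as it stands. The module is installed in compiled form; this text tells all that it offers.
- The arm moves only by the tool send_rows, never from a script. Its argument "rows" is a list of rows, each a list of 7 numbers: the turn, a rotation vector about the tool's x, y, z in degrees, then the shift along the tool's x, y, z in cm, then the opening, from -1 (shut) to 1 (fully open). A call has 1 to 5 rows; each row shifts and turns the commanded pose from where the row before left it, along the tool's axes as they then stand; what a row does not reach is not made up. A row lasts 1/12 s, in which the tool goes at most 41.7 mm and 7.16 degrees, less where a joint would pass 70% of its speed; a pose out of reach is approached as far as the arm can. A call is refused whole if a number of a shift passes 4.17 or a number of a turn 7.16, either way. A call with a gripper value outside its range is refused whole. The fingers move at their own pace and stop on an object; the grip force is fixed at half the most. Time passes only in rows, so rows that do not move let the fingers close. It gives the time, the measured TCP pose, the force, the opening and the grip force at its end, in the units of the state.
- observe(): the state, without advancing time (a new reading comes with each control period).
- get_image(name): name is "scene" or "side" or "wrist"; returns (picture, depth): 384x512x3 uint8, red, green, blue; 384x512 float32, m along the optical axis (not along the pixel's ray), 0 where there is no reading.
- get_calibration(name): a dict with "fx", "fy", "cx", "cy" (pixels), "D" ([k1, k2, p1, p2, k3] as OpenCV has them; the pictures are not rectified), "R" (3x3) and "t" (3): a world point X has camera coordinates R X + t; the wrist camera has in their place "T_tool_cam" (4x4, takes a point from camera to tool coordinates, whose origin is the TCP and whose axes are the flange's). Camera axes: x right, y down, z forward; pixel columns grow to the right and rows downward; lengths in m; the calibration is good to about 2 mm. A picture is of the moment at which its call begins: read the wrist's pose just before it. get_calibration takes no time and is no camera call.
- finish_job(): hands the job in; it is judged then, once.
The state is a dict: "time_s": time; "q": joint angles; "dq": joint speeds; "tau": joint torques, N m; "tcp_pos": TCP position; "tool_rot": TCP orientation; "ft_force": force on the tool from outside, world axes, zero at the start; "ft_torque": the same for the moment, N m; "gripper_width": finger opening in m; "grip_force": force on a finger pad.
Only numpy, scipy, OpenCV 4.12 (cv2) and the standard library are available. Lean on these libraries where they do the work, as an engineer would, in place of code of your own. Each camera call takes 0.05 s, during which the arm holds its last target. There are 200 camera calls.

TASK

Swing the top half of the drying cabinet's split door wide open, leaving the bottom half bolted shut, and push every wooden lantern handle lying on the table fully home into a bore of its own: too long to go in at one stroke, each must be started, regripped further back and pushed until it bottoms. When all are home, close the top half again; do not disturb the ink jar, the tape roll or the small lantern.

Things in the scene. Friction and masses are not known exactly. Their poses are not given: they have to be found in the camera images.
- cabinet: fixed drying cabinet, 240 wide (y), 250 deep (x), 176 high. Origin: foot of its front face, midway; +x runs into it; the face looks to the robot's right (world -y), the +y side is the one nearer the robot. Upper front: aluminium block with three square bores along +x, behind a split door of two wooden leaves hinged at the +y side; shut, they stand 14 off the face, 16 thick
- hatch (a joint): angle of the top leaf of the split door (215 wide, 70 high, from z = 97 to 167): 0 closed, growing as its handle edge swings out and round to the cabinet's +y side, towards the robot, stop at 2.0 rad; a light friction hinge (about 0.12 N m) with no latch, stays where it is left
- hatch_hinge (a point): on the vertical hinge axis of the top leaf, at mid height of the leaf (132 above the table); it lies 14 in front of the front face at the +y side (y = +110 in the cabinet's frame)
- hatch_handle (a point): middle of the top leaf's handle: an upright round bar 12 thick, 56 tall, its middle 132 above the table, 35 out from the leaf's outer face, 192 from the hinge line along the leaf; moves with the leaf
- lower_leaf (a joint): angle of the bottom leaf of the split door (215 wide, from z = 4 to 93), which is to stay shut: 0 closed
- bolt (a joint): travel of the small bolt on the outside of the bottom leaf (at its free, -y edge, 50 above the table): 0 is bolted, grows as it is drawn back by up to 0.035 m; to be left bolted
- bore0_mouth (a point): centre of the mouth of the +y (hinge side) bore, in the front face, 130 above the table. Bore: 20 square, 205 deep, blind, along the cabinet's +x; bores are 50 apart
- bore0_home (a point): where the middle of a rod lies when it is fully home in the +y (hinge side) bore (100 behind the mouth)
- bore1_mouth (a point): centre of the mouth of the middle bore, in the front face, 130 above the table. Bore: 20 square, 205 deep, blind, along the cabinet's +x; bores are 50 apart
- bore1_home (a point): where the middle of a rod lies when it is fully home in the middle bore (100 behind the mouth)
- bore2_mouth (a point): centre of the mouth of the -y (handle side) bore, in the front face, 130 above the table. Bore: 20 square, 205 deep, blind, along the cabinet's +x; bores are 50 apart
- bore2_home (a point): where the middle of a rod lies when it is fully home in the -y (handle side) bore (100 behind the mouth)
- rod0: a plain wooden lantern handle: straight rod 16 x 16 square, 210 long, 60 g, both ends alike with a 6 long taper to 9 diameter. Origin at its middle, x along it. Lies on the table at the start (middle 8 above it); may be absent. Fully home in a bore, 5 of it stands out of the front face
- rod1: a plain wooden lantern handle: straight rod 16 x 16 square, 210 long, 60 g, both ends alike with a 6 long taper to 9 diameter. Origin at its middle, x along it. Lies on the table at the start (middle 8 above it); may be absent. Fully home in a bore, 5 of it stands out of the front face
- rod2: a plain wooden lantern handle: straight rod 16 x 16 square, 210 long, 60 g, both ends alike with a 6 long taper to 9 diameter. Origin at its middle, x along it. Lies on the table at the start (middle 8 above it); may be absent. Fully home in a bore, 5 of it stands out of the front face
- ink_jar: bystander: black round ink jar, 64 diameter, 75 high; origin under its centre
- tape: bystander: roll of paper tape lying flat, 90 diameter, 25 high; origin under its centre
- small_lantern: bystander: small paper lantern with black end rings, 90 diameter, 100 high, standing; origin under its centre
Not all that is in view belongs to the job. Leave any blue look-alike of the rod1 alone. Leave any black look-alike of the rod0 alone.

How it is judged:
By the outcome, as a careful person would: the job done as asked, in the order asked, and still so for the second after the job is handed in, with the robot touching nothing.
Of rod0, rod1, rod2 only 2 to 3 are there at a start; the rules pass over those that are not, and their reading is None.
At some moment in a run one of rod0, rod1, rod2 may be knocked a few centimetres aside while the robot is not near it.
Once in a run the grip may slacken for a moment while it holds something.
It also fails if it takes over 210 s, if anything falls off the work surface, if the arm or the gripper's body presses on something with over 40 N, if the wrist force passes 120 N, or if a joint passes its speed limit or range.

## Working session

There is one attempt and no reset: what is moved stays moved. The work goes in short steps, Python scripts to look and compute and a tool call to move; the robot and the scene stay as the last step left them, time stands still between calls to the robot, and variables do not carry over. Pictures are saved under pics/ and viewed, at most 14 in all, crops included, and the job is handed in when it is done.

Besides the shell and the picture viewer there is one more tool, called after "Emit:" in YAML: its name, and indented under it one key for each argument. send_rows: Moves the arm, as the interface text tells. Its arguments: {"type":"object","properties":{"rows":{"type":"array","items":{"type":"array","items":{"type":"number"}}}},"required":["rows"]}

```bash
mkdir -p pics; cat > h.py <<'E'
import numpy as np, cv2
from bench import *
from scipy.spatial.transform import Rotation as Ro
def rot(s):
    w,x,y,z=s['tool_rot']; return Ro.from_quat([x,y,z,w]).as_matrix()
def cloud(name):
    s=observe(); im,d=get_image(name); c=get_calibration(name)
    K=np.array([[c['fx'],0,c['cx']],[0,c['fy'],c['cy']],[0,0,1.]])
    v,u=np.mgrid[0:384,0:512]
    p=cv2.undistortPoints(np.stack([u,v],-1).reshape(-1,1,2).astype(np.float64),K,np.array(c['D'],float)).reshape(384,512,2)
    P=np.dstack([p[...,0]*d,p[...,1]*d,d])
    if 'R' in c: W=(P-np.array(c['t']))@np.array(c['R'])
    else:
        T=np.array(c['T_tool_cam']); W=(P@T[:3,:3].T+T[:3,3])@rot(s).T+np.array(s['tcp_pos'])
    W[d==0]=np.nan
    return im,W
def save(n,im,sc=1):
    cv2.imwrite(f'pics/{n}.png',cv2.resize(im[...,::-1],None,fx=sc,fy=sc))
E
python3 - <<'E'
from h import *
a,W=cloud('scene'); b,V=cloud('side'); np.savez('c0.npz',a=a,W=W,b=b,V=V)
save('scene0',a,1.5); save('side0',b,1.5); s=observe(); print(s, grip_depth if not callable(grip_depth) else grip_depth())
c=get_calibration('scene');print(-np.array(c['R']).T@c['t']);c=get_calibration('side');print(-np.array(c['R']).T@c['t'])
print(get_calibration('wrist')['T_tool_cam'])
E
```

```text
{'time_s': 0.1, 'q': array([ 1.25332058e+00,  9.17666649e-02,  1.23174437e+00, -1.99545586e-05,
        1.81981539e+00, -5.66928140e-02]), 'dq': array([-1.50252034e-05, -7.71720667e-04, -3.99946052e-03, -5.43061252e-04,
        1.86480921e-03, -1.62317669e-03]), 'tau': array([ 4.12402034e-03, -4.47859097e+01, -4.07569635e+01,  6.99981116e-02,
        2.85603310e-02, -9.61107708e-05]), 'tcp_pos': array([0.15462253, 0.57945688, 0.22164199]), 'tool_rot': array([-1.51733711e-04,  1.30024677e-01,  9.91510379e-01, -8.53559783e-04]), 'ft_force': array([ 0.59825071,  0.23513369, -0.14711667]), 'ft_torque': array([-0.00512261, -0.06461844,  0.0348887 ]), 'grip_force': 0.0, 'gripper_width': 0.08781426248713117} -0.0187
[0.97187307 0.46787749 1.25122468]
[ 0.1847767  -0.80301483  0.69915713]
[[-3.52578225e-04 -9.53964446e-01 -2.99919509e-01  8.37765172e-02]
 [ 9.99999401e-01 -2.55880521e-05 -1.09418665e-03 -1.30861475e-04]
 [ 1.03614080e-03 -2.99919715e-01  9.53963883e-01 -1.62558281e-01]
 [ 0.00000000e+00  0.00000000e+00  0.00000000e+00  1.00000000e+00]]
```

View pics/scene0.png

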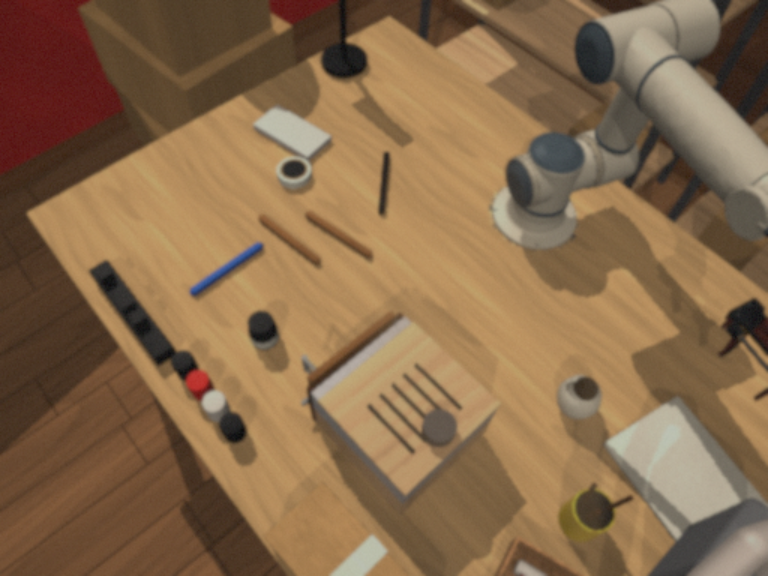

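View pics/side0.png

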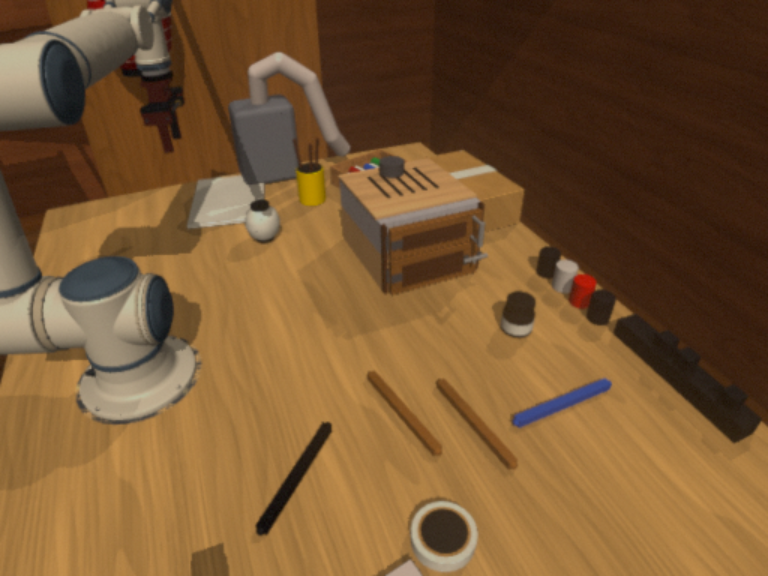

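The scene picture shows two wooden rods (scene px ~(290,240) and (338,234)), a blue and a black look-alike, and the cabinet at (405,400). The ink jar is at (262,330), the tape at (293,173) and the lantern at (580,396).

```bash
python3 - <<'E'
from h import *
z=np.load('c0.npz')
for im,W,n in ((z['a'],z['W'],'scene'),(z['b'],z['V'],'side')):
    hsv=cv2.cvtColor(im,cv2.COLOR_RGB2HSV)
    Z=W[...,2]
    tb=(np.abs(Z)<0.004); print(n,'table z',np.nanmedian(Z[tb]))
    m=(Z>0.168)&(Z<0.184)&(W[...,0]>0.1)&(W[...,1]<0.2)
    k,l,st,ce=cv2.connectedComponentsWithStats(m.astype(np.uint8))
    i=1+np.argmax(st[1:,4]); P=W[l==i][:,:2]; print('top',len(P),np.median(W[l==i][:,2]))
    r=cv2.minAreaRect(P.astype(np.float32)); print(r, cv2.boxPoints(r).round(3).tolist())
    # objects
    m=(Z>0.006)&(Z<0.12)&(W[...,0]>0.0)&(W[...,0]<0.95)&(abs(W[...,1])<0.75)
    k,l,st,ce=cv2.connectedComponentsWithStats(m.astype(np.uint8))
    for i in range(1,k):
        if st[i,4]>60:
            P=W[l==i]; r=cv2.minAreaRect((P[:,:2]*1000).astype(np.float32))
            print(ce[i].round(),st[i,4],'z',np.percentile(P[:,2],95).round(3),'c',np.round(r[0]),'sz',np.round(r[1]),round(r[2],1),np.median(im[l==i],0))
E
```

```text
scene table z -0.00011383015323491216
top 3564 0.1754202552151513
((0.6377227306365967, 0.13034260272979736), (0.2460203617811203, 0.1458354890346527), 1.705197811126709) [[0.5130000114440918, 0.20000000298023224], [0.5170000195503235, 0.05400000140070915], [0.7630000114440918, 0.061000000685453415], [0.7590000033378601, 0.2070000022649765]]
[229.  46.] 180 z 0.031 c [  36. -718.] sz [71. 64.] 1.1 [30. 28. 26.]
[195.  95.] 1338 z 0.028 c [ 339. -586.] sz [203. 263.] 5.7 [186. 181. 164.]
[255. 122.] 175 z 0.02 c [ 228. -320.] sz [214.  20.] 45.9 [65. 53. 41.]
[352. 147.] 1197 z 0.105 c [55.  1.] sz [109. 208.] 0.1 [133. 122. 106.]
[226. 156.] 263 z 0.02 c [ 425. -269.] sz [ 23. 212.] 10.4 [125.  85.  53.]
[192. 159.] 249 z 0.019 c [ 525. -335.] sz [ 23. 207.] 6.2 [127.  87.  53.]
[150. 179.] 295 z 0.019 c [ 687. -365.] sz [208.  27.] 2.8 [ 59.  85. 140.]
[112. 234.] 2295 z 0.065 c [ 912. -272.] sz [ 65. 557.] 3.6 [52. 48. 44.]
[175. 220.] 424 z 0.077 c [ 727. -155.] sz [62. 62.] 17.1 [51. 49. 46.]
[386. 264.] 727 z 0.103 c [329. 397.] sz [89. 84.] 74.6 [135. 122. 101.]
[258. 306.] 108
[... 1127 characters left out ...]
  51.] 89.8 [76. 34. 23.]
[345. 209.] 531 z 0.073 c [ 721. -164.] sz [56. 57.] 13.4 [58. 44. 29.]
[460. 251.] 2592 z 0.063 c [ 919. -400.] sz [302.  54.] 89.9 [42. 30. 20.]
[105. 246.] 1659 z 0.107 c [ 61. -25.] sz [196.  83.] 67.0 [150. 136. 113.]
[270. 275.] 516 z 0.016 c [ 423. -271.] sz [ 19. 209.] 10.6 [126.  79.  33.]
[318. 282.] 559 z 0.016 c [ 524. -338.] sz [ 20. 211.] 7.3 [126.  80.  35.]
[374. 267.] 465 z 0.016 c [ 688. -364.] sz [214.  19.] 2.6 [ 61.  74. 132.]
[194. 319.] 682 z 0.016 c [ 225. -325.] sz [209.  19.] 44.7 [32. 24. 17.]
[296. 357.] 1614 z 0.026 c [ 386. -498.] sz [88. 90.] 4.9 [140. 106.  62.]
[270. 380.] 138 z 0.02 c [ 316. -521.] sz [20. 44.] 68.8 [183. 160. 142.]
```

```bash
python3 - <<'E'
from h import *
z=np.load('c0.npz')
for W,n in ((z['W'],'scene'),(z['V'],'side')):
    Z=W[...,2]
    m=(Z>0.170)&(Z<0.19)&(W[...,0]>0.45)&(W[...,0]<.85)&(W[...,1]<0.36)&(W[...,1]>0)
    P=W[m]; 
    # edges: bin and take extremes
    def edge(a,b,lo,hi,q,f):
        xs=[];ys=[]
        for c in np.arange(lo,hi,.01):
            s=P[(P[:,a]>c)&(P[:,a]<c+.01)]
            if len(s)>5: xs.append(c+.005); ys.append(np.percentile(s[:,b],q))
        p=np.polyfit(xs,ys,1); print(n,f,'slope deg',np.degrees(np.arctan(p[0])).round(2),'mid',np.polyval(p,(lo+hi)/2).round(4),len(xs))
    edge(0,1,.54,.74,1,'front'); edge(0,1,.54,.74,99,'back')
    edge(1,0,.08,.26,1,'near'); edge(1,0,.08,.26,99,'far')
    # leaf / handle
    for zl,zh in ((.105,.16),(.1,.165)):
        m=(Z>zl)&(Z<zh)&(W[...,0]>.5)&(W[...,0]<.8)&(W[...,1]<.06)&(W[...,1]>-.05); Q=W[m]
        print('leaf pts',len(Q))
        s=Q[(Q[:,0]>.66)&(Q[:,1]<.012)]; print('handle?',len(s),s.mean(0) if len(s) else '', np.percentile(s,[5,95],axis=0) if len(s) else '')
        if n=='side':
            s=Q[(Q[:,0]<.68)]; h=np.histogram(s[:,1],np.arange(-.05,.062,.005)); print(h)
            s=s[abs(s[:,1]-np.median(s[:,1]))<.006]; p=np.polyfit(s[:,0],s[:,1],1); print('leaf outer',np.degrees(p[0]),np.polyval(p,.639))
E
```

```text
scene front slope deg 1.54 mid 0.0759 20
scene back slope deg 1.63 mid 0.3202 20
scene near slope deg -2.16 mid 0.5189 18
scene far slope deg -0.72 mid 0.7572 18
leaf pts 364
handle? 35 [0.72652518 0.00816545 0.13764748] [[0.72002425 0.00330792 0.11007365]
 [0.7303995  0.01134876 0.15912607]]
leaf pts 515
handle? 39 [0.72625642 0.00794078 0.14006039] [[0.72008659 0.00316501 0.11046851]
 [0.73037578 0.01131502 0.1613027 ]]
side front slope deg 2.1 mid 0.0907 20
side back slope deg -0.7 mid 0.3008 20
side near slope deg -1.55 mid 0.5175 18
side far slope deg 7.23 mid 0.7518 18
leaf pts 1046
handle? 65 [0.72262514 0.00155748 0.13472985] [[ 0.71841241 -0.00268802  0.10716664]
 [ 0.72805492  0.00767231  0.15772597]]
(array([  0,   0,   0,   0,   0,   0,   0,   0,   0,   0,   0,   0,   0,
         0,   0,   2, 213, 418,  22,  28,  29,   9]), array([-5.00000000e-02, -4.50000000e-02, -4.00000000e-02, -3.50000000e-02,
       -3.00000000e-02, -2.50000000e-02, -2.00000000e-02, -1.50000000e-02,
       -1.00000000e-02, -5.00000000e-03, -2.77555756e-17,  5.00000000e-03,
        1.00000000e-02,  1.
[... 283 characters left out ...]
13332154] [[ 0.71843033 -0.00268314  0.10577658]
 [ 0.72799607  0.00766683  0.15771875]]
(array([  0,   0,   0,   0,   0,   0,   0,   0,   0,   0,   0,   0,   0,
         0,   0,   2, 224, 525,  55,  66,  50,   9]), array([-5.00000000e-02, -4.50000000e-02, -4.00000000e-02, -3.50000000e-02,
       -3.00000000e-02, -2.50000000e-02, -2.00000000e-02, -1.50000000e-02,
       -1.00000000e-02, -5.00000000e-03, -2.77555756e-17,  5.00000000e-03,
        1.00000000e-02,  1.50000000e-02,  2.00000000e-02,  2.50000000e-02,
        3.00000000e-02,  3.50000000e-02,  4.00000000e-02,  4.50000000e-02,
        5.00000000e-02,  5.50000000e-02,  6.00000000e-02]))
leaf outer 0.4361569573243019 0.03653262134692446
```

Emit:
send_rows:
  rows:
    - [0, 0, 6.7, 0, 0, -0.3, 1]
    - [0, 0, 6.7, 0, 0, -0.3, 1]
    - [0, 0, 6.7, 0, 0, -0.3, 1]
    - [0, 0, 6.7, 0, 0, -0.3, 1]
    - [0, 0, 6.7, 0, 0, -0.3, 1]

```text
time_s: 0.52
tcp_pos: [0.1547, 0.5796, 0.2371]
tool_rot: [0.0, 0.413, 0.911, -0.001]
ft_force: [0.1, -0.2, 0.5]
gripper_width: 0.0874
grip_force: 0.0
```

Emit:
send_rows:
  rows:
    - [0, 0, 6.7, 0, 0, -0.3, 1]
    - [0, 0, 6.7, 0, 0, -0.3, 1]
    - [0, 0, 6.7, 0, 0, -0.3, 1]
    - [0, 0, 6.7, 0, 0, -0.3, 1]
    - [0, 0, 6.7, 0, 0, -0.3, 1]

```text
time_s: 0.93
tcp_pos: [0.1547, 0.5796, 0.2521]
tool_rot: [0.0, 0.658, 0.753, -0.001]
ft_force: [0.3, 0.1, -0.5]
gripper_width: 0.0881
grip_force: 0.0
```

Emit:
send_rows:
  rows:
    - [0, 0, 6.7, 0, 0, 0, 1]
    - [0, 0, 0, -2, 2, 0, 1]
    - [0, 0, 0, -2.8, 2.8, 0, 1]
    - [0, 0, 0, -2.8, 2.8, 0, 1]
    - [0, 0, 0, -2.8, 2.8, 0, 1]

```text
time_s: 1.35
tcp_pos: [0.2617, 0.477, 0.2519]
tool_rot: [0.0, 0.698, 0.716, -0.001]
ft_force: [-0.1, -0.0, -0.1]
gripper_width: 0.0879
grip_force: 0.0
```

Emit:
send_rows:
  rows:
    - [0, 0, 0, -2.8, 2.8, 0, 1]
    - [0, 0, 0, -2.8, 2.8, 0, 1]
    - [0, 0, 0, -2.8, 2.8, 0, 1]
    - [0, 0, 0, -2.8, 2.8, 0, 1]
    - [0, 0, 0, -2.8, 2.8, 0, 1]

```text
time_s: 1.77
tcp_pos: [0.4054, 0.3399, 0.2523]
tool_rot: [-0.0, 0.699, 0.715, -0.0]
ft_force: [0.2, 0.4, 0.2]
gripper_width: 0.0879
grip_force: 0.0
```

Emit:
send_rows:
  rows:
    - [0, 0, 0, -2.86, 2.58, 0, 1]
    - [0, 0, 0, -2.86, 2.58, 0, 1]
    - [0, 0, 0, -2.86, 2.58, 0, 1]
    - [0, 0, 0, -2.86, 2.58, 0, 1]
    - [0, 0, 0, -2.86, 2.58, 0, 1]

```text
time_s: 2.18
tcp_pos: [0.5377, 0.2, 0.2522]
tool_rot: [-0.0, 0.699, 0.715, -0.0]
ft_force: [0.5, 0.1, 0.0]
gripper_width: 0.0878
grip_force: 0.0
```

Emit:
send_rows:
  rows:
    - [0, 0, 0, -2.86, 2.58, 0, 1]
    - [0, 0, 0, -2.86, 2.58, 0, 1]
    - [0, 0, 0, -2.86, 2.58, 0, 1]
    - [0, 0, 0, -2.86, 2.58, 0, 1]
    - [0, 0, 0, -2.86, 2.58, 0, 1]

```text
time_s: 2.6
tcp_pos: [0.67, 0.0601, 0.252]
tool_rot: [-0.0, 0.699, 0.715, -0.0]
ft_force: [0.5, 0.5, 0.2]
gripper_width: 0.0877
grip_force: 0.0
```

Emit:
send_rows:
  rows:
    - [0, 0, 0, -2.86, 2.58, 0, 1]
    - [0, 0, 0, -2.86, 2.58, 0, 1]
    - [0, 0, 0, 0, 0, 0, 0]
    - [0, 0, 0, 0, 0, 0, 0]
    - [0, 0, 0, 0, 0, 0, 0]

```text
time_s: 3.02
tcp_pos: [0.7218, 0.0061, 0.2517]
tool_rot: [-0.001, 0.699, 0.715, -0.0]
ft_force: [-0.3, 1.1, -1.1]
gripper_width: 0.0712
grip_force: 0.0
```

```bash
python3 - <<'E'
from h import *
im,W=cloud('wrist'); np.savez('c1.npz',im=im,W=W); save('w1',im)
Z=W[...,2]; print(observe()['tcp_pos'])
m=(Z>.15)&(Z<.17)&(W[...,1]<.02)&(W[...,1]>-.03); P=W[m];print(len(P),P.mean(0) if len(P) else '', np.percentile(P,[5,50,95],axis=0) if len(P) else '')
E
```

```text
[0.72159471 0.00675856 0.25301242]
189 [0.72324992 0.00860712 0.16011185] [[7.18549304e-01 5.62699544e-05 1.56829936e-01]
 [7.23323697e-01 8.07584242e-03 1.60420124e-01]
 [7.27671952e-01 1.83397908e-02 1.61626662e-01]]
```

View pics/w1.png

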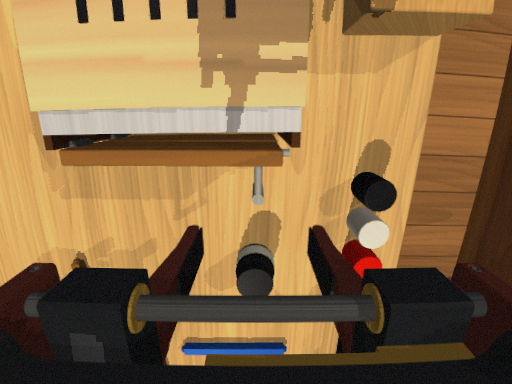

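Bar of the handle is at px (258,190), located at (0.723, 0.003). Going down to grip it.

Emit:
send_rows:
  rows:
    - [0, 0, 0, -0.3, 0.1, 3, 0]
    - [0, 0, 0, 0, 0, 3, 0]
    - [0, 0, 0, 0, 0, 3, 0]
    - [0, 0, 0, 0, 0, 3, 0]
    - [0, 0, 0, 0, 0, 1.1, 0]

```text
time_s: 3.48
tcp_pos: [0.7206, 0.0047, 0.1177]
tool_rot: [-0.002, 0.698, 0.716, -0.002]
ft_force: [-0.0, 0.3, -1.4]
gripper_width: 0.0442
grip_force: 0.0
```

Emit:
send_rows:
  rows:
    - [0, 0, 0, 0, 0, 0, -1]
    - [0, 0, 0, 0, 0, 0, -1]
    - [0, 0, 0, 0, 0, 0, -1]
    - [0, 0, 0, 0, 0, 0, -1]
    - [0, 0, 0, 0, 0, 0, -1]

```text
time_s: 3.9
tcp_pos: [0.7241, 0.0029, 0.1245]
tool_rot: [0.002, 0.699, 0.715, 0.001]
ft_force: [0.4, -0.4, -0.8]
gripper_width: 0.0139
grip_force: 0.0
```

Emit:
send_rows:
  rows:
    - [0, 0, 0, 0, 0, 0, -1]
    - [0, 0, 0, 0, 0, 0, -1]
    - [0, 0, 0, 0, 0, 0, -1]

```text
time_s: 4.15
tcp_pos: [0.7242, 0.0028, 0.1242]
tool_rot: [0.002, 0.699, 0.715, 0.001]
ft_force: [0.9, -0.4, 6.0]
gripper_width: 0.0111
grip_force: 30.0
```

Emit:
send_rows:
  rows:
    - [0, 0, 6, -2.01, -0.52, 0, -1]
    - [0, 0, 6, -2.01, -0.52, 0, -1]
    - [0, 0, 6, -2.01, -0.52, 0, -1]
    - [0, 0, 0, 0, 0, 0, -1]
    - [0, 0, 0, 0, 0, 0, -1]

```text
time_s: 4.57
tcp_pos: [0.6996, -0.0539, 0.124]
tool_rot: [-0.004, 0.802, 0.597, -0.001]
ft_force: [-14.7, 9.3, 10.7]
gripper_width: 0.0117
grip_force: 30.0
```

```bash
cat > arc.py <<'E'
from h import *
import sys
H=np.array([.5294,.050]); s=observe(); p=np.array(s['tcp_pos'][:2]); R=rot(s)
yaw=np.degrees(np.arctan2(R[1,1],R[0,1])); r=p-H
print('t',s['time_s'],'yaw',yaw,'radius',np.linalg.norm(r),'door deg',-np.degrees(np.arctan2(r[1],r[0]))-13.4,'F',s['ft_force'],s['grip_force'],s['gripper_width'],p)
E
python3 arc.py
```

```text
t 4.5667 yaw -16.620360306080464 radius 0.19939869717288164 door deg 17.989411056499875 F [-14.74118239   9.32286716  10.72839938] 30.02537101507187 0.011657012053617157 [ 0.69961611 -0.05385719]
```

Emit:
send_rows:
  rows:
    - [0, 0, 6, -1.98, -0.75, 0, -1]
    - [0, 0, 6, -1.98, -0.63, 0, -1]
    - [0, 0, 6, -1.98, -0.63, 0, -1]
    - [0, 0, 6, -1.98, -0.63, 0, -1]
    - [0, 0, 0, 0, 0, 0, -1]

```text
time_s: 4.98
tcp_pos: [0.6416, -0.1132, 0.124]
tool_rot: [-0.004, 0.91, 0.416, -0.0]
ft_force: [-10.9, 13.8, 9.2]
gripper_width: 0.0114
grip_force: 30.0
```

```bash
python3 arc.py
```

```text
t 4.9833 yaw -40.88869799230909 radius 0.19800821015005537 door deg 42.08666719591385 F [-10.87286815  13.83195593   9.19343355] 30.020062029361725 0.011350431111630175 [ 0.64159106 -0.11315765]
```

Emit:
send_rows:
  rows:
    - [0, 0, 6, -1.98, -0.8, 0, -1]
    - [0, 0, 6, -1.98, -0.65, 0, -1]
    - [0, 0, 6, -1.98, -0.65, 0, -1]
    - [0, 0, 6, -1.98, -0.65, 0, -1]
    - [0, 0, 0, 0, 0, 0, -1]

```text
time_s: 5.4
tcp_pos: [0.5652, -0.1436, 0.1239]
tool_rot: [-0.002, 0.976, 0.217, 0.001]
ft_force: [-2.1, 10.0, 6.8]
gripper_width: 0.0112
grip_force: 30.0
```

```bash
python3 arc.py
```

```text
t 5.4 yaw -64.88851270323534 radius 0.19684126625468978 door deg 66.1178998180835 F [-2.05686816  9.97751729  6.82440876] 30.01727521419525 0.011157685162731495 [ 0.565211   -0.14355634]
```

Emit:
send_rows:
  rows:
    - [0, 0, 6, -1.98, -0.75, 0, -1]
    - [0, 0, 6, -1.98, -0.66, 0, -1]
    - [0, 0, 6, -1.98, -0.66, 0, -1]
    - [0, 0, 6, -1.98, -0.66, 0, -1]
    - [0, 0, 0, 0, 0, 0, -1]

```text
time_s: 5.82
tcp_pos: [0.4827, -0.1404, 0.1239]
tool_rot: [-0.001, 1.0, 0.01, 0.001]
ft_force: [1.2, 5.0, 5.2]
gripper_width: 0.0116
grip_force: 30.0
```

Emit:
send_rows:
  rows:
    - [0, 0, 6, -1.98, -0.66, 0, -1]
    - [0, 0, 6, -1.98, -0.66, 0, -1]
    - [0, 0, 5, -1.65, -0.56, 0, -1]
    - [0, 0, 0, 0, 0, 0, -1]
    - [0, 0, 0, 0, 0, 0, -1]

```text
time_s: 6.23
tcp_pos: [0.43, -0.1187, 0.124]
tool_rot: [0.0, 0.991, -0.136, 0.002]
ft_force: [-0.4, 1.1, 6.0]
gripper_width: 0.0114
grip_force: 30.0
```

```bash
python3 arc.py
```

```text
t 6.2333 yaw -105.63125545507775 radius 0.19584062662136606 door deg 107.10271721592777 F [-0.43789009  1.08739442  5.96274183] 30.00128209590912 0.01136576993999722 [ 0.42999537 -0.11873728]
```

Emit:
send_rows:
  rows:
    - [0, 0, 0, 0, 0, 0, 0]
    - [0, 0, 0, 0, 0, 0, 0]
    - [0, 0, 0, 0, 0, 0, 0]
    - [0, 0, 0, 0, 0, -1, 0]
    - [0, 0, 0, 0, 0, -2, 0]

```text
time_s: 6.65
tcp_pos: [0.4283, -0.1188, 0.1495]
tool_rot: [-0.001, 0.991, -0.136, -0.003]
ft_force: [-0.4, -0.3, 0.6]
gripper_width: 0.0409
grip_force: 0.0
```

Emit:
send_rows:
  rows:
    - [0, 0, 0, 0, 0, -4, 0]
    - [0, 0, 0, 0, 0, -4, 0]
    - [0, 0, -7, 0, 0, -2, 0]
    - [0, 0, -7, 0, 0, 0, 0]
    - [0, 0, -7, 0, 0, 0, 0]

```text
time_s: 7.07
tcp_pos: [0.4304, -0.1195, 0.2545]
tool_rot: [0.001, 0.999, 0.05, 0.002]
ft_force: [0.5, 0.3, -1.4]
gripper_width: 0.044
grip_force: 0.0
```

Emit:
send_rows:
  rows:
    - [0, 0, -7, 0, 0, 0, 0]
    - [0, 0, -7, 0, 0, 0, 0]
    - [0, 0, -7, 0, 0, 0, 0]
    - [0, 0, -7, 0, 0, 0, 0]
    - [0, 0, -7, 0, 0, 0, 0]

```text
time_s: 7.48
tcp_pos: [0.4297, -0.1192, 0.2521]
tool_rot: [-0.0, 0.938, 0.348, -0.0]
ft_force: [0.8, -0.1, -0.4]
gripper_width: 0.0438
grip_force: 0.0
```

Emit:
send_rows:
  rows:
    - [0, 0, -7, 0, 0, 0, 0]
    - [0, 0, -7, 0, 0, 0, 0]
    - [0, 0, -7, 0, 0, 0, 0]
    - [0, 0, -7, 0, 0, 0, 0]
    - [0, 0, -7, 0, 0, 0, 0]

```text
time_s: 7.9
tcp_pos: [0.4297, -0.1192, 0.2521]
tool_rot: [-0.0, 0.79, 0.614, -0.0]
ft_force: [-0.2, 1.6, 0.4]
gripper_width: 0.0441
grip_force: 0.0
```

Emit:
send_rows:
  rows:
    - [0, 0, -7, -4, 1, 0, 0]
    - [0, 0, -7, -4, 1, 0, 0]
    - [0, 0, -0.6, -4, 1, 0, 0]
    - [0, 0, 0, -4, 1, 0, 0]
    - [0, 0, 0, -4, 1, 0, 0]

```text
time_s: 8.32
tcp_pos: [0.4601, -0.3164, 0.2522]
tool_rot: [0.0, 0.715, 0.699, 0.0]
ft_force: [0.7, 0.2, 0.3]
gripper_width: 0.0437
grip_force: 0.0
```

```bash
python3 arc.py; python3 - <<'E'
from h import *
im,W=cloud('wrist'); b,V=cloud('side'); a,S=cloud('scene');np.savez('c2.npz',im=im,W=W,b=b,V=V,a=a,S=S)
save('w2',np.hstack([im,b]),.78)
for n,i,w in(('w',im,W),('side',b,V),('scene',a,S)):
    Z=w[...,2]; h=cv2.cvtColor(i,cv2.COLOR_RGB2HSV)
    m=(Z>.009)&(Z<.025)&(w[...,0]>.3)&(w[...,0]<.65)&(w[...,1]<-.1)&(w[...,1]>-.5)
    k,l,st,ce=cv2.connectedComponentsWithStats(m.astype(np.uint8))
    for j in range(1,k):
        if st[j,4]>80:
            r=cv2.minAreaRect((w[l==j][:,:2]*1000).astype(np.float32)); print(n,ce[j],np.round(r[0]),np.round(r[1]),round(r[2],1),st[j,4],np.median(i[l==j],0))
E
```

```text
t 8.3167 yaw -1.3545508319962314 radius 0.3729003983138106 door deg 87.31639564602361 F [0.65716596 0.22989575 0.34611984] 0.0 0.043717078111182826 [ 0.46005999 -0.31639688]
w [228.09096612 131.99184442] [ 422. -270.] [ 16. 210.] 11.1 1594 [147.  94.  42.]
w [295.52392157 169.45882353] [ 523. -333.] [ 16. 203.] 7.5 1275 [146.  94.  42.]
w [354.03974895 196.08995816] [ 615. -366.] [70. 17.] 1.8 478 [ 26.  78. 165.]
w [232.05555556 257.01851852] [ 417. -473.] [10. 46.] 41.1 108 [117.  111.5  96. ]
side [270.04       274.50526316] [ 423. -270.] [ 18. 211.] 10.9 475 [129.  81.  34.]
side [318.25882353 281.4254902 ] [ 524. -336.] [ 20. 212.] 7.2 510 [130.  82.  36.]
side [353.1409396  275.79865772] [ 614. -366.] [70. 17.] 2.4 149 [ 62.  75. 135.]
side [290.84983498 346.21287129] [ 386. -476.] [89. 47.] 0.1 606 [126.5  96.   52. ]
scene [197.68085106 117.58156028] [ 386. -475.] [91. 48.] 1.1 141 [139. 130. 115.]
scene [218.98780488 151.62195122] [ 429. -297.] [ 21. 147.] 10.6 164 [135.   92.5  56. ]
scene [192.69736842 159.35526316] [ 525. -336.] [ 21. 207.] 7.4 228 [135.  92.  57.]
```

View pics/w2.png

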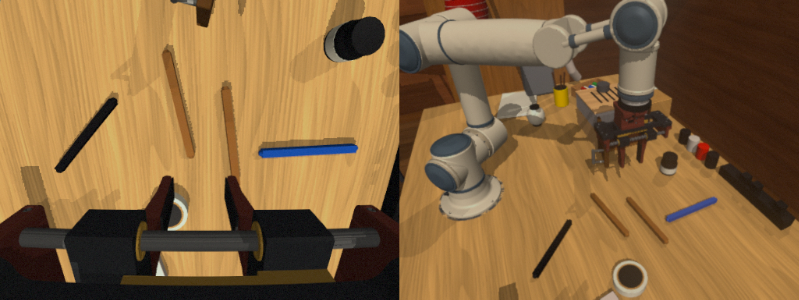

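Both wooden rods lie unchanged (left px (180,105), right (232,130) in the wrist view). Grasping the right one, behind its middle.

Emit:
send_rows:
  rows:
    - [0, 0, -4.3, 0, 0, 0, 0]
    - [0, 0, -4.3, 0, 0, 0, 0]
    - [0, 0, 0, -3.1, 3.06, 0, 0]
    - [0, 0, 0, -3.1, 3.06, 0, 0]
    - [0, 0, 0, 0, 0, 4, 0]

```text
time_s: 8.88
tcp_pos: [0.5348, -0.372, 0.2208]
tool_rot: [0.01, 0.661, 0.751, 0.001]
ft_force: [1.8, -1.9, 1.4]
gripper_width: 0.044
grip_force: 0.0
```

Emit:
send_rows:
  rows:
    - [0, 0, 0, 0, 0, 4, 0]
    - [0, 0, 0, 0, 0, 4, 0]
    - [0, 0, 0, 0, 0, 4, 0]
    - [0, 0, 0, 0, 0, 4, 0]
    - [0, 0, 0, 0, 0, 2.4, 0]

```text
time_s: 9.3
tcp_pos: [0.5242, -0.3632, 0.0234]
tool_rot: [-0.003, 0.661, 0.751, -0.0]
ft_force: [0.1, 1.2, 0.6]
gripper_width: 0.0439
grip_force: 0.0
```

Emit:
send_rows:
  rows:
    - [0, 0, 0, 0, 0, 1, 0]
    - [0, 0, 0, 0, 0, 1, 0]
    - [0, 0, 0, 0, 0, 0.4, 0]
    - [0, 0, 0, 0, 0, 0, 0]

```text
time_s: 9.63
tcp_pos: [0.5263, -0.3659, 0.005]
tool_rot: [0.001, 0.661, 0.751, 0.0]
ft_force: [0.0, 0.5, 0.1]
gripper_width: 0.0437
grip_force: 0.0
```

Emit:
send_rows:
  rows:
    - [0, 0, 0, 0, 0, 0, -1]
    - [0, 0, 0, 0, 0, 0, -1]
    - [0, 0, 0, 0, 0, 0, -1]
    - [0, 0, 0, 0, 0, 0, -1]
    - [0, 0, 0, 0, 0, 0, -1]

```text
time_s: 10.05
tcp_pos: [0.526, -0.3661, 0.0046]
tool_rot: [0.001, 0.661, 0.75, 0.0]
ft_force: [0.4, 0.3, 3.0]
gripper_width: 0.0159
grip_force: 30.0
```

Emit:
send_rows:
  rows:
    - [0, 0, 0, 0, 0, 0, -1]
    - [0, 0, 0, 0, 0, 0, -1]
    - [0, 0, 0, 0, 0, 0, -1]

```text
time_s: 10.3
tcp_pos: [0.526, -0.3662, 0.0046]
tool_rot: [0.001, 0.661, 0.75, 0.0]
ft_force: [0.4, 0.1, 4.7]
gripper_width: 0.0157
grip_force: 30.0
```

Emit:
send_rows:
  rows:
    - [0, 0, 0, 0, 0, -1, -1]
    - [0, 0, 0, 0, 0, -3, -1]
    - [0, 0, 0, 0, 0, -3, -1]
    - [0, 0, 0, 0, 0, -3, -1]
    - [0, 0, 0, 0, 0, -3, -1]

```text
time_s: 10.72
tcp_pos: [0.5251, -0.3655, 0.1348]
tool_rot: [-0.001, 0.661, 0.75, -0.0]
ft_force: [1.2, -0.1, -0.2]
gripper_width: 0.016
grip_force: 30.0
```

```bash
python3 arc.py; python3 - <<'E'
from h import *
b,V=cloud('side');np.savez('c3.npz',b=b,V=V)
save('s3',cv2.resize(b[70:220,180:400],None,fx=3.5,fy=3.5,interpolation=cv2.INTER_NEAREST))
E
```

```text
t 10.7167 yaw 7.246249895424413 radius 0.41548134824905275 door deg 77.19534008484568 F [ 1.16770796 -0.09540764 -0.17836807] 29.99661147594452 0.015957265433898502 [ 0.52508296 -0.36545892]
```

View pics/s3.png

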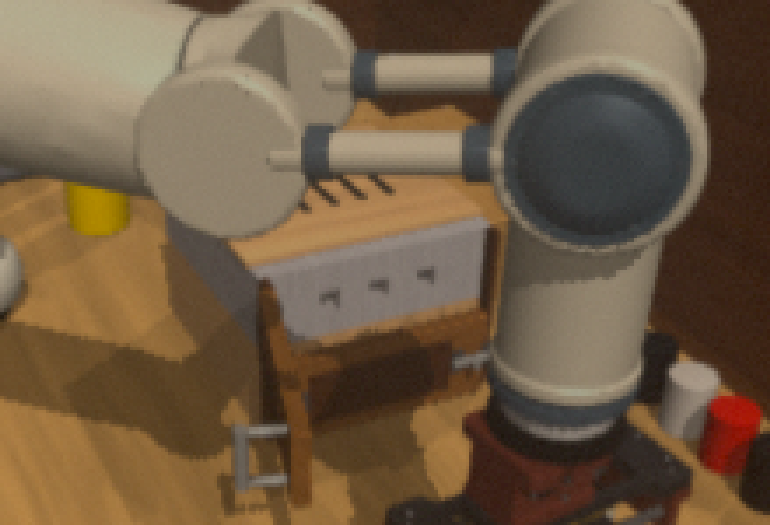

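Face with three bores is visible at crop (330,297), (379,285), (427,273); leaf stands open.

```bash
python3 - <<'E'
from h import *
z=np.load('c3.npz'); b=z['b'];V=z['V']
# face region polygon in crop coords
poly=(np.array([[285,285],[478,232],[478,292],[310,335]])/3.5+[180,70]).astype(np.int32)
m=np.zeros((384,512),np.uint8); cv2.fillPoly(m,[poly],1)
P=V[m>0]; ok=np.isfinite(P[:,0])&(P[:,1]>.04)&(P[:,1]<.09); P=P[ok]
A=np.c_[P[:,0],P[:,2],np.ones(len(P))]
w=np.ones(len(P),bool)
for _ in range(6):
    c=np.linalg.lstsq(A[w],P[w,1],rcond=None)[0]; r=P[:,1]-A@c; w=abs(r)<.004
print('y face = ',c,'yaw',np.degrees(np.arctan(c[0])),'y at x=.639,z=.13',c@[.639,.13,1],w.sum(),len(P),r[w].std())
# grey print around bores
g=cv2.cvtColor(b,cv2.COLOR_RGB2GRAY)
cal=get_calibration('side');K=np.array([[cal['fx'],0,cal['cx']],[0,cal['fy'],cal['cy']],[0,0,1.]]);D=np.array(cal['D'],float);R=np.array(cal['R']);t=np.array(cal['t'])
def ray(u,v):
    q=cv2.undistortPoints(np.array([[[u,v]]],float),K,D)[0,0]; d=R.T@np.array([q[0],q[1],1.]); o=-R.T@t
    # o.y+s d.y = c0(x)+c1 z+c2
    s=(c[0]*o[0]+c[1]*o[2]+c[2]-o[1])/(d[1]-c[0]*d[0]-c[1]*d[2]); return o+s*d
print(g[148:160,268:308])
# predicted pixel of bore corners for model
def proj(X): return cv2.projectPoints(np.array([X],float),cv2.Rodrigues(R)[0],t,K,D)[0][0,0]
for k,cy in enumerate((.05,0,-.05)):
    a=np.radians(1.5); F=np.array([.639,c@[.639,.13,1],.13]); X=F+cy*np.array([-np.cos(a),-np.sin(a),0])
    print(k,X.round(4),'proj',proj(X).round(1),[proj(X+np.array([i*.01,0,j*.01])).round(1).tolist() for i,j in((-1,1),(1,1),(1,-1),(-1,-1))])
for u,v in ((180+330/3.5,70+297/3.5),(180+379/3.5,70+285/3.5),(180+427/3.5,70+273/3.5)): print(ray(u,v))
E
```

```text
y face =  [ 0.02825212 -0.00121277  0.05122193] yaw 1.6182968583308457 y at x=.639,z=.13 0.0691173787656412 846 904 0.0016218221195248661
[[120 122 124 123 122 120 117 120 122 120 122 120 120 121 122 119 121 121
  120 122 120 119 119 122 123 125 122 122 121 123 119  85  77  72  72  81
  107 120 118 118]
 [120 121 121 121 121 121 121 117 116 120 120 120 120 120 120 120 120 120
  114 116 109 106 107 119 121 124 121 119 119 120 121 100  95  92  85  84
  110 118 119 120]
 [120 119 123 121 123 121 119 121 121 117 120 120 120 122 122 119 119 109
   92  89  81  79  89 114 121 123 123 120 120 120 123 120 120 117 105  92
  116 121 121 118]
 [118 118 124 119 120 120 117 119 118 119 124 121 120 122 121 120 119  96
   81  75  71  75  85 115 118 125 122 120 121 122 122 122 124 121 118 112
  121 121 123 120]
 [119 119 123 119 117 114 110 107 103 116 120 121 120 122 120 119 119 105
   97  95  90  83  90 116 120 121 122 120 119 120 123 121 124 123 121 121
  122 122 122 123]
 [120 122 121 113 107  98  89  87  83 114 119 122 122 119 120 119 123 120
  119 119 115 104 100 118 120 122 123 122 121 123 121
[... 774 characters left out ...]
119 120
  123 122 120 120 122 124 120 121 123 121 121 119 118 120 120 121 120 121
  117 112 108 115]
 [121 120 122 122 123 120 120 117 118 119 119 121 120 121 121 120 121 122
  123 122 120 121 124 122 122 119 123 118 115 114 114 116 118 120 118 119
  116 107 102 110]]
0 [0.589  0.0678 0.13  ] proj [273.  155.2] [[270.2, 153.1], [275.9, 151.9], [275.8, 157.3], [270.1, 158.6]]
1 [0.639  0.0691 0.13  ] proj [287.  151.9] [[284.3, 149.8], [289.9, 148.6], [289.6, 153.9], [284.1, 155.2]]
2 [0.689  0.0704 0.13  ] proj [300.5 148.7] [[297.9, 146.6], [303.4, 145.4], [303.0, 150.7], [297.6, 151.9]]
[0.59342309 0.06782942 0.13026318]
[0.64381935 0.06925289 0.13053325]
[0.69466891 0.0706888  0.13110834]
```

Emit:
send_rows:
  rows:
    - [0, 0, 5.65, 0, 0, 0, -1]
    - [0, 0, 0, 1, 3.4, 0.1, -1]
    - [0, 0, 0, 2, 3, 0.1, -1]
    - [0, 0, 0, 3, 3, 0.1, -1]
    - [0, 0, 0, 3.5, 3, 0.1, -1]

```text
time_s: 11.18
tcp_pos: [0.6442, -0.271, 0.1288]
tool_rot: [-0.001, 0.698, 0.716, -0.0]
ft_force: [-0.2, -0.4, 0.1]
gripper_width: 0.0158
grip_force: 30.0
```

Emit:
send_rows:
  rows:
    - [0, 0, 0, 3.5, 2.5, 0.1, -1]
    - [0, 0, 0, 3.5, 1.5, 0.1, -1]
    - [0, 0, 0, 3.5, 1, 0.1, -1]
    - [0, 0, 0, 3, 0.3, 0.1, -1]
    - [0, 0, 0, 2, 0, 0, -1]

```text
time_s: 11.6
tcp_pos: [0.6917, -0.1124, 0.1245]
tool_rot: [-0.001, 0.696, 0.718, -0.0]
ft_force: [0.8, 0.4, -1.2]
gripper_width: 0.0153
grip_force: 30.0
```

Emit:
send_rows:
  rows:
    - [0, 0, 0, 1.5, 0, 0, -1]
    - [0, 0, 0, 0.93, 0, 0, -1]
    - [0, 0, 0, 0, 0, 0, -1]
    - [0, 0, 0, 0, 0, 0, -1]

```text
time_s: 11.93
tcp_pos: [0.6907, -0.0925, 0.1258]
tool_rot: [0.0, 0.697, 0.717, -0.0]
ft_force: [-0.8, 0.2, -1.0]
gripper_width: 0.0155
grip_force: 30.0
```

```bash
python3 arc.py; python3 - <<'E'
from h import *
print(observe()['tcp_pos'])
b,V=cloud('side');a,S=cloud('wrist');np.savez('c4.npz',b=b,V=V,a=a,S=S)
c=cv2.resize(b[100:220,240:380],None,fx=3.2,fy=3.2,interpolation=cv2.INTER_NEAREST)
save('s4',np.hstack([c,cv2.resize(a,(c.shape[0]*4//3*3//4,c.shape[0]))]))
E
```

```text
t 11.9333 yaw 1.5822689235944047 radius 0.2151966347461663 door deg 28.068496689985764 F [-0.79178721  0.22551301 -1.03421937] 29.99969869852066 0.015547616395877768 [ 0.69065113 -0.09250496]
[ 0.69065113 -0.09250496  0.12584918]
```

View pics/s4.png

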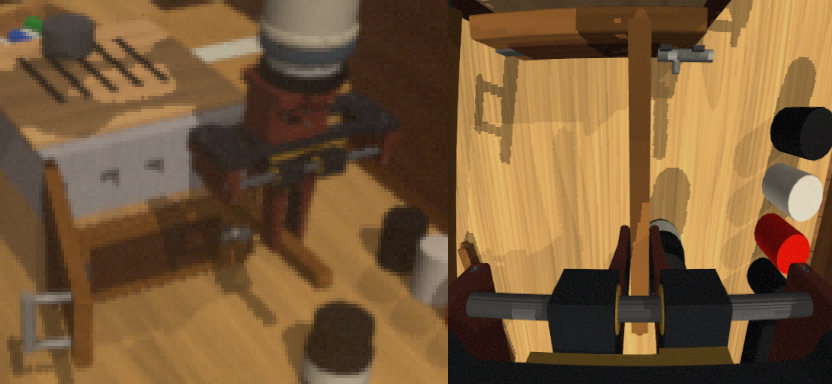

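```bash
cat > rod.py <<'E'
from h import *
import sys
def rodfit(W,T,zlo=.115,zhi=.155):
    Z=W[...,2]; m=(Z>zlo)&(Z<zhi)&(abs(W[...,0]-T[0])<.03)&(W[...,1]>T[1]+.02)&(W[...,1]<T[1]+.17)
    P=W[m]
    z0=np.median(P[:,2]); P=P[abs(P[:,2]-z0)<.006]
    px=np.polyfit(P[:,1],P[:,0],1); px=np.polyfit(P[:,1],P[:,0],1); pz=np.polyfit(P[:,1],P[:,2],1)
    return P,px,pz
if __name__=='__main__':
    if len(sys.argv)>1: z=np.load(sys.argv[1]); W=z['S']; T=np.array(eval(sys.argv[2]))
    else: T=observe()['tcp_pos']; im,W=cloud('wrist')
    P,px,pz=rodfit(W,T)
    print(len(P),'x slope deg',np.degrees(px[0]),'pitch deg',np.degrees(pz[0]),'y range',np.percentile(P[:,1],[0.5,99.5]),'x at tip',np.polyval(px,P[:,1].max()),'ztop',np.polyval(pz,P[:,1].max()),np.polyval(pz,P[:,1].min()))
E
python3 rod.py c4.npz '[.69065,-.0925,.12585]'
```

```text
5957 x slope deg -1.6766801215699867 pitch deg -0.44176061161727165 y range [-0.07182954  0.04008296] x at tip 0.6862762362133201 ztop 0.1371145510518288 0.13799382206084063
```

Wrist view shows the rod straight, tip near y=0.041, needing +4 mm in x. Correct and start insertion.

Emit:
send_rows:
  rows:
    - [0, 0, 0, 0, 0.4, -0.1, -1]
    - [0, 0, 0, 1, 0, 0, -1]
    - [0, 0, 0, 1, 0, 0, -1]
    - [0, 0, 0, 1, 0, 0, -1]
    - [0, 0, 0, 0.5, 0, 0, -1]

```text
time_s: 12.45
tcp_pos: [0.6938, -0.0548, 0.1268]
tool_rot: [-0.0, 0.697, 0.717, 0.0]
ft_force: [-1.0, -0.4, -0.2]
gripper_width: 0.0158
grip_force: 30.0
```

Emit:
send_rows:
  rows:
    - [0, 0, 0, 0.5, 0, 0, -1]
    - [0, 0, 0, 0, 0, 0, -1]

```text
time_s: 12.62
tcp_pos: [0.6937, -0.0501, 0.1269]
tool_rot: [-0.0, 0.697, 0.717, 0.0]
ft_force: [-0.2, 0.6, -0.8]
gripper_width: 0.0157
grip_force: 30.0
```

Emit:
send_rows:
  rows:
    - [0, 0, 0, 0.8, 0, 0, -1]
    - [0, 0, 0, 0.8, 0, 0, -1]
    - [0, 0, 0, 0.8, 0, 0, -1]
    - [0, 0, 0, 0.8, 0, 0, -1]
    - [0, 0, 0, 0.8, 0, 0, -1]

```text
time_s: 13.03
tcp_pos: [0.6926, -0.0108, 0.1268]
tool_rot: [-0.0, 0.697, 0.717, 0.0]
ft_force: [0.5, 0.6, 0.4]
gripper_width: 0.0155
grip_force: 30.0
```

```bash
python3 rod.py; python3 arc.py
```

```text
2895 x slope deg -1.5738902349675878 pitch deg -0.14679145405186247 y range [0.00960297 0.07063202] x at tip 0.6897016438360518 ztop 0.13861446627459884 0.13877240580679473
t 13.0833 yaw 1.685021120470078 radius 0.17350022872061052 door deg 6.514871015166014 F [-0.10410499  0.79246305 -0.2229001 ] 30.000111758708954 0.015753318588590443 [ 0.69252487 -0.00909827]
```

Emit:
send_rows:
  rows:
    - [0, 0, 0, 0.8, 0, 0, -1]
    - [0, 0, 0, 0.8, 0, 0, -1]
    - [0, 0, 0, 0.8, 0, 0, -1]
    - [0, 0, 0, 0.8, 0, 0, -1]
    - [0, 0, 0, 0.8, 0, 0, -1]

```text
time_s: 13.5
tcp_pos: [0.6914, 0.0291, 0.1268]
tool_rot: [-0.0, 0.697, 0.717, 0.0]
ft_force: [0.6, -0.6, -0.8]
gripper_width: 0.0154
grip_force: 30.0
```

Emit:
send_rows:
  rows:
    - [0, 0, 0, 0.8, 0, 0, -1]
    - [0, 0, 0, 0.5, 0, 0, -1]
    - [0, 0, 0, 0, 0, 0, -1]
    - [0, 0, 0, 0, 0, 0, -0.6]
    - [0, 0, 0, 0, 0, 0, -0.4]

```text
time_s: 13.92
tcp_pos: [0.6912, 0.0409, 0.127]
tool_rot: [0.0, 0.697, 0.717, -0.0]
ft_force: [0.0, 0.2, 0.7]
gripper_width: 0.0212
grip_force: 0.0
```

Emit:
send_rows:
  rows:
    - [0, 0, 0, 0, 0, 0, -0.4]
    - [0, 0, 0, 0, 0, 0, -0.4]
    - [0, 0, 0, 0, 0, 0, -0.4]

```text
time_s: 14.17
tcp_pos: [0.6912, 0.0408, 0.1269]
tool_rot: [0.0, 0.697, 0.717, 0.0]
ft_force: [-0.4, -0.1, 0.7]
gripper_width: 0.0258
grip_force: 0.0
```

```bash
python3 arc.py; python3 - <<'E'
from h import *
T=observe()['tcp_pos'];im,W=cloud('wrist'); np.savez('c5.npz',S=W,a=im)
c=im; b,V=cloud('side')
save('w5',np.hstack([im,cv2.resize(b[80:230,220:420],(512,384))]),.78)
m=(abs(W[...,0]-T[0]-.002)<.02)&(W[...,2]>.1)&(W[...,2]<.15)&(W[...,1]<.07)
P=W[m];print(T,len(P)); 
for y in np.arange(-.07,.07,.01):
    s=P[(P[:,1]>y)&(P[:,1]<y+.01)]
    if len(s)>3: print(round(y,3),len(s),np.median(s,0).round(4))
E
```

```text
t 14.1667 yaw 1.5646853156774847 radius 0.16202137406648595 door deg -10.15385229899254 F [-0.42035863 -0.07155266  0.71911094] 0.0 0.02576577552617581 [0.69116141 0.04082543]
[0.69116141 0.04082543 0.12691817] 2364
-0.04 14 [ 0.6926 -0.0312  0.1331]
-0.03 155 [ 0.6927 -0.0246  0.1355]
0.0 227 [0.6913 0.0059 0.1358]
0.01 294 [0.6915 0.0149 0.1358]
0.02 312 [0.691 0.025 0.136]
0.03 407 [0.6905 0.0353 0.1361]
0.04 442 [0.6896 0.0454 0.1364]
0.05 513 [0.6957 0.0522 0.1367]
```

View pics/w5.png

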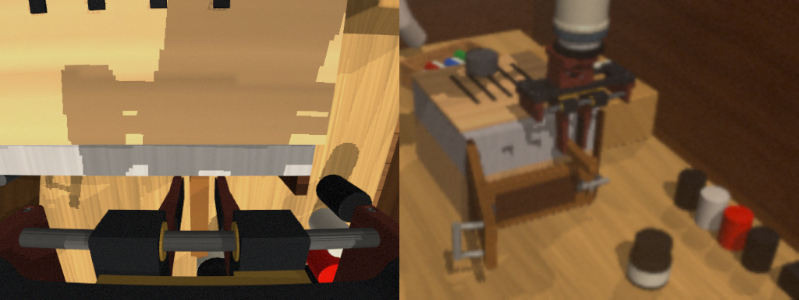

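The rod is in the bore by ~108 mm, resting, tail at y≈-0.032. Regrip near the tail.

Emit:
send_rows:
  rows:
    - [0, 0, 0, -2, 0, 0, -0.4]
    - [0, 0, 0, -2, 0, 0, -0.4]
    - [0, 0, 0, -2, 0, 0, -0.4]
    - [0, 0, 0, 0, 0, 0, -0.4]
    - [0, 0, 0, 0, 0, 0, -1]

```text
time_s: 14.68
tcp_pos: [0.6928, -0.0196, 0.1268]
tool_rot: [-0.0, 0.698, 0.716, 0.0]
ft_force: [-0.6, 0.1, 0.7]
gripper_width: 0.0222
grip_force: 0.0
```

Emit:
send_rows:
  rows:
    - [0, 0, 0, 0, 0, 0, -1]
    - [0, 0, 0, 0, 0, 0, -1]
    - [0, 0, 0, 0, 0, 0, -1]
    - [0, 0, 0, 0, 0, 0, -1]
    - [0, 0, 0, 0, 0, 0, -1]

```text
time_s: 15.1
tcp_pos: [0.6928, -0.0179, 0.1268]
tool_rot: [-0.0, 0.697, 0.717, 0.0]
ft_force: [0.0, 0.1, 0.0]
gripper_width: 0.0153
grip_force: 30.0
```

Emit:
send_rows:
  rows:
    - [0, 0, 0, 0.8, 0, 0, -1]
    - [0, 0, 0, 0.8, 0, 0, -1]
    - [0, 0, 0, 0.8, 0, 0, -1]
    - [0, 0, 0, 0.8, 0, 0, -1]
    - [0, 0, 0, 0.8, 0, 0, -1]

```text
time_s: 15.52
tcp_pos: [0.6917, 0.0224, 0.127]
tool_rot: [0.0, 0.697, 0.717, 0.0]
ft_force: [0.2, -0.7, 0.6]
gripper_width: 0.0153
grip_force: 30.0
```

Emit:
send_rows:
  rows:
    - [0, 0, 0, 0.8, 0, 0, -1]
    - [0, 0, 0, 0.8, 0, 0, -1]
    - [0, 0, 0, 0.5, 0, 0, -1]
    - [0, 0, 0, 0, 0, 0, -1]

```text
time_s: 15.85
tcp_pos: [0.6911, 0.0439, 0.1271]
tool_rot: [-0.0, 0.697, 0.717, 0.0]
ft_force: [0.2, 1.2, 2.5]
gripper_width: 0.0161
grip_force: 30.0
```

Emit:
send_rows:
  rows:
    - [0, 0, 0, 0, 0, 0, -0.4]
    - [0, 0, 0, 0, 0, 0, -0.4]
    - [0, 0, 0, 0, 0, 0, -0.4]
    - [0, 0, 0, -2, 0, 0, -0.4]
    - [0, 0, 0, -2, 0, 0, -0.4]

```text
time_s: 16.27
tcp_pos: [0.692, 0.0024, 0.1265]
tool_rot: [-0.0, 0.697, 0.717, -0.0]
ft_force: [-1.0, -0.2, 0.1]
gripper_width: 0.0262
grip_force: 0.0
```

Emit:
send_rows:
  rows:
    - [0, 0, 0, -2, 0, 0, -0.4]
    - [0, 0, 0, 0, 0, 0.7, -1]
    - [0, 0, 0, 0, 0, 0, -1]
    - [0, 0, 0, 0, 0, 0, -1]
    - [0, 0, 0, 0, 0, 0, -1]

```text
time_s: 16.68
tcp_pos: [0.6926, -0.0168, 0.1194]
tool_rot: [-0.0, 0.697, 0.717, -0.0]
ft_force: [-0.5, 0.4, -0.3]
gripper_width: 0.0033
grip_force: 0.0
```

Emit:
send_rows:
  rows:
    - [0, 0, 0, 0, 0, 0, -1]
    - [0, 0, 0, 0, 0, 0, -1]
    - [0, 0, 0, 1, 0, 0, -1]
    - [0, 0, 0, 1, 0, 0, -1]
    - [0, 0, 0, 0.8, 0, 0, -1]

```text
time_s: 17.1
tcp_pos: [0.6919, 0.012, 0.12]
tool_rot: [-0.0, 0.697, 0.717, 0.0]
ft_force: [0.2, 0.3, 0.6]
gripper_width: 0.0007
grip_force: 0.0
```

Emit:
send_rows:
  rows:
    - [0, 0, 0, 0.8, 0, 0, -1]
    - [0, 0, 0, 0.8, 0, 0, -1]
    - [0, 0, 0, 0.8, 0, 0, -1]
    - [0, 0, 0, 0.8, 0, 0, -1]
    - [0, 0, 0, 0.2, 0, 0, -1]

```text
time_s: 17.52
tcp_pos: [0.691, 0.0459, 0.1199]
tool_rot: [-0.0, 0.697, 0.717, 0.0]
ft_force: [1.2, -0.3, -0.3]
gripper_width: 0.0007
grip_force: 0.3
```

Now slow steps until it bottoms.

Emit:
send_rows:
  rows:
    - [0, 0, 0, 0.2, 0, 0, -1]
    - [0, 0, 0, 0.2, 0, 0, -1]
    - [0, 0, 0, 0.2, 0, 0, -1]
    - [0, 0, 0, 0.1, 0, 0, -1]

```text
time_s: 17.85
tcp_pos: [0.6909, 0.0511, 0.1199]
tool_rot: [0.0, 0.697, 0.717, 0.0]
ft_force: [0.9, -1.4, 0.3]
gripper_width: 0.0003
grip_force: 0.3
```

Emit:
send_rows:
  rows:
    - [0, 0, 0, 0.1, 0, 0, -1]
    - [0, 0, 0, 0.1, 0, 0, -1]

```text
time_s: 18.02
tcp_pos: [0.6908, 0.053, 0.1198]
tool_rot: [0.0, 0.697, 0.717, -0.0]
ft_force: [1.0, -0.0, 0.4]
gripper_width: 0.0005
grip_force: 0.3
```

Emit:
send_rows:
  rows:
    - [0, 0, 0, 0.1, 0, 0, -1]
    - [0, 0, 0, 0, 0, 0, -1]

```text
time_s: 18.18
tcp_pos: [0.6907, 0.0543, 0.1198]
tool_rot: [-0.0, 0.697, 0.717, 0.0]
ft_force: [-0.1, -0.1, -0.3]
gripper_width: 0.0007
grip_force: 0.0
```

Emit:
send_rows:
  rows:
    - [0, 0, 0, 0.1, 0, 0, -1]
    - [0, 0, 0, 0, 0, 0, -1]

```text
time_s: 18.35
tcp_pos: [0.6907, 0.0549, 0.1198]
tool_rot: [0.0, 0.697, 0.717, -0.0]
ft_force: [0.3, -2.3, 0.3]
gripper_width: 0.0003
grip_force: 1.0
```

Emit:
send_rows:
  rows:
    - [0, 0, 0, 0.1, 0, 0, -1]
    - [0, 0, 0, 0, 0, 0, -1]

```text
time_s: 18.52
tcp_pos: [0.6907, 0.055, 0.1198]
tool_rot: [0.001, 0.698, 0.716, -0.001]
ft_force: [0.8, -4.1, 0.1]
gripper_width: 0.0004
grip_force: 2.4
```

Emit:
send_rows:
  rows:
    - [0, 0, 0, 0.1, 0, 0, -1]
    - [0, 0, 0, 0, 0, 0, -1]

```text
time_s: 18.68
tcp_pos: [0.6908, 0.0551, 0.1199]
tool_rot: [0.001, 0.698, 0.716, -0.001]
ft_force: [0.3, -7.4, 1.1]
gripper_width: 0.0007
grip_force: 3.6
```

Bottomed at TCP y=0.055 (tail 5 mm proud, as specified). One more nudge, then retreat and go to the second rod.

Emit:
send_rows:
  rows:
    - [0, 0, 0, 0.15, 0, 0, -1]
    - [0, 0, 0, 0, 0, 0, -1]
    - [0, 0, 0, -2, 0, 0, -1]
    - [0, 0, 0, -4, 0, 0, -1]
    - [0, 0, 0, -4, 0, 0, -1]

```text
time_s: 19.1
tcp_pos: [0.6934, -0.0405, 0.1198]
tool_rot: [-0.0, 0.696, 0.718, 0.0]
ft_force: [1.0, -0.5, -0.6]
gripper_width: 0.0006
grip_force: 0.0
```

Emit:
send_rows:
  rows:
    - [0, 0, -4.7, 0, 0, -4, 0]
    - [0, 0, -4.7, 0, 0, -4, 0]
    - [0, 0, 0, 0, 0, -4, 0]
    - [0, 0, 0, -2.25, -3.43, -1, 0]
    - [0, 0, 0, -2.25, -3.43, 0, 0]

```text
time_s: 19.52
tcp_pos: [0.6371, -0.0974, 0.2546]
tool_rot: [0.003, 0.635, 0.773, 0.002]
ft_force: [1.0, -0.8, 0.5]
gripper_width: 0.0302
grip_force: 0.0
```

Emit:
send_rows:
  rows:
    - [0, 0, 0, -2.25, -3.43, 0, 0]
    - [0, 0, 0, -2.25, -3.43, 0, 0]
    - [0, 0, 0, -2.25, -3.43, 0, 0]
    - [0, 0, 0, -2.25, -3.43, 0, 0]
    - [0, 0, 0, -2.25, -3.43, 0, 0]

```text
time_s: 19.93
tcp_pos: [0.4867, -0.2417, 0.2498]
tool_rot: [0.0, 0.636, 0.772, 0.0]
ft_force: [0.8, -0.7, 1.2]
gripper_width: 0.0439
grip_force: 0.0
```

Emit:
send_rows:
  rows:
    - [0, 0, 0, -2.25, -3.43, 0, 0]
    - [0, 0, 0, -2.25, -3.43, 0, 0]
    - [0, 0, 0, 0, 0, 0, 0]
    - [0, 0, 0, 0, 0, 0, 0]

```text
time_s: 20.27
tcp_pos: [0.4283, -0.2996, 0.2501]
tool_rot: [0.0, 0.638, 0.77, 0.0]
ft_force: [1.3, 0.6, -0.0]
gripper_width: 0.0442
grip_force: 0.0
```

```bash
cat > look.py <<'E'
from h import *
s=observe();R=rot(s);T=s['tcp_pos'];print(T,'yaw',np.degrees(np.arctan2(R[1,1],R[0,1])))
im,W=cloud('wrist'); b,V=cloud('side'); save('look',np.hstack([im,b]),.78); np.savez('c6.npz',b=b,V=V)
for n,i,w in(('w',im,W),('side',b,V)):
    Z=w[...,2]
    m=(Z>.009)&(Z<.025)&(w[...,0]>.3)&(w[...,0]<.65)&(w[...,1]<-.1)&(w[...,1]>-.5)
    k,l,st,ce=cv2.connectedComponentsWithStats(m.astype(np.uint8))
    for j in range(1,k):
        if st[j,4]>80:
            r=cv2.minAreaRect((w[l==j][:,:2]*1000).astype(np.float32)); print(n,ce[j].round(),np.round(r[0],1),np.round(r[1]),round(r[2],1),st[j,4],np.median(i[l==j],0))
E
python3 look.py
```

```text
[ 0.42831677 -0.29962035  0.250073  ] yaw 10.78182913374398
w [255. 141.] [ 421.8 -270.2] [ 16. 211.] 10.6 1474 [149.  95.  43.]
w [360. 227.] [ 614.9 -364.9] [70. 17.] 1.6 432 [ 24.  76. 164.]
w [229. 263.] [ 414.8 -470.3] [ 9. 39.] 37.1 91 [114. 108.  93.]
side [270. 274.] [ 423.4 -271.4] [ 18. 210.] 10.8 469 [128.  80.  34.]
side [353. 276.] [ 616.  -366.5] [68. 18.] 1.7 147 [ 63.  75. 133.]
side [291. 346.] [ 385.6 -476.3] [47. 88.] 90.0 587 [130. 100.  55.]
```

View pics/look.png

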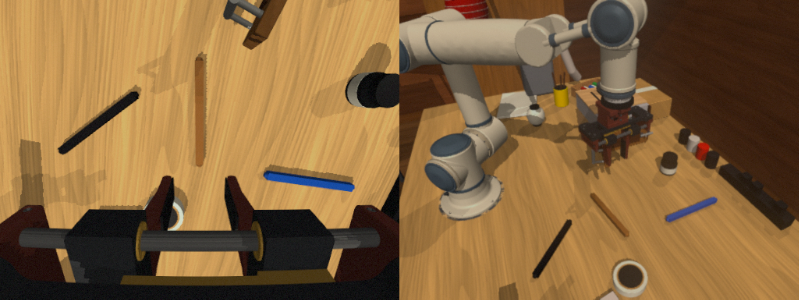

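The remaining rod (wrist px (200,110)) lies right between the fingers' line. Descend and grip.

Emit:
send_rows:
  rows:
    - [0, 0, 0, -0.2, -0.05, 4, 0]
    - [0, 0, 0, 0, 0, 4, 0]
    - [0, 0, 0, 0, 0, 4, 0]
    - [0, 0, 0, 0, 0, 4, 0]
    - [0, 0, 0, 0, 0, 4, 0]

```text
time_s: 20.78
tcp_pos: [0.4306, -0.2988, 0.0478]
tool_rot: [0.0, 0.635, 0.773, 0.0]
ft_force: [0.8, -0.8, 0.5]
gripper_width: 0.0441
grip_force: 0.0
```

Emit:
send_rows:
  rows:
    - [0, 0, 0, 0, 0, 2.2, 0]
    - [0, 0, 0, 0, 0, 1.2, 0]
    - [0, 0, 0, 0, 0, 0.8, 0]
    - [0, 0, 0, 0, 0, 0.4, 0]
    - [0, 0, 0, 0, 0, 0, 0]

```text
time_s: 21.2
tcp_pos: [0.4302, -0.3005, 0.0044]
tool_rot: [0.001, 0.636, 0.772, 0.0]
ft_force: [-0.0, -0.4, -0.2]
gripper_width: 0.0442
grip_force: 0.0
```

Emit:
send_rows:
  rows:
    - [0, 0, 0, 0, 0, 0, -1]
    - [0, 0, 0, 0, 0, 0, -1]
    - [0, 0, 0, 0, 0, 0, -1]
    - [0, 0, 0, 0, 0, 0, -1]
    - [0, 0, 0, 0, 0, 0, -1]

```text
time_s: 21.62
tcp_pos: [0.4296, -0.301, 0.0045]
tool_rot: [0.001, 0.636, 0.772, 0.0]
ft_force: [0.6, -0.7, 3.6]
gripper_width: 0.016
grip_force: 30.0
```

Emit:
send_rows:
  rows:
    - [0, 0, 0, 0, 0, 0, -1]
    - [0, 0, 0, 0, 0, 0, -1]
    - [0, 0, 0, 0, 0, 0, -1]

```text
time_s: 21.87
tcp_pos: [0.4296, -0.3009, 0.0045]
tool_rot: [0.001, 0.636, 0.772, -0.0]
ft_force: [-0.6, -0.2, 5.0]
gripper_width: 0.0158
grip_force: 30.0
```

Emit:
send_rows:
  rows:
    - [0, 0, 0, 0, 0, -1.5, -1]
    - [0, 0, 0, 0, 0, -2, -1]
    - [0, 0, 0, -4, 0, 0, -1]
    - [0, 0, 0, 0, 0, -3, -1]
    - [0, 0, 0, 0, 0, -3, -1]

```text
time_s: 22.28
tcp_pos: [0.4352, -0.3397, 0.0946]
tool_rot: [-0.005, 0.637, 0.771, 0.0]
ft_force: [0.3, -0.4, -0.1]
gripper_width: 0.016
grip_force: 30.0
```

Emit:
send_rows:
  rows:
    - [0, 0, 0, 0, 0, -2.7, -1]
    - [0, 0, 4.55, 0, 0, 0, -1]
    - [0, 0, 4.55, 0, 0, 0, -1]
    - [0, 0, 0, 0, 3.5, 0, -1]
    - [0, 0, 0, 0.5, 4, 0, -1]

```text
time_s: 22.7
tcp_pos: [0.5108, -0.3334, 0.1254]
tool_rot: [-0.0, 0.697, 0.717, -0.0]
ft_force: [-0.3, -0.4, 0.0]
gripper_width: 0.016
grip_force: 30.0
```

Emit:
send_rows:
  rows:
    - [0, 0, 0, 1, 4, 0, -1]
    - [0, 0, 0, 2, 4, 0, -1]
    - [0, 0, 0, 3, 3.5, 0, -1]
    - [0, 0, 0, 3.5, 1.5, 0, -1]
    - [0, 0, 0, 3.5, 1, 0, -1]

```text
time_s: 23.12
tcp_pos: [0.6425, -0.2005, 0.1235]
tool_rot: [-0.001, 0.695, 0.719, -0.0]
ft_force: [1.3, -0.2, -0.7]
gripper_width: 0.0157
grip_force: 30.0
```

Emit:
send_rows:
  rows:
    - [0, 0, 0, 3.5, 0, 0, -1]
    - [0, 0, 0, 3.5, 0, 0, -1]
    - [0, 0, 0, 2.5, 0, 0, -1]
    - [0, 0, 0, 0.9, 0, 0, -1]
    - [0, 0, 0, 0, 0, 0, -1]

```text
time_s: 23.53
tcp_pos: [0.6378, -0.0961, 0.1251]
tool_rot: [-0.001, 0.694, 0.72, -0.0]
ft_force: [-0.1, -1.0, -2.0]
gripper_width: 0.0157
grip_force: 30.0
```

```bash
python3 rod.py; python3 arc.py; python3 -c "
from h import *
print(observe()['tcp_pos'])"
```

```text
6156 x slope deg -2.2675603828852546 pitch deg -0.24786894317795663 y range [-0.07532131  0.03945462] x at tip 0.6318869641624958 ztop 0.13685509639747168 0.1373608789205882
t 23.5833 yaw 1.9860964223037754 radius 0.18340274243090593 door deg 40.36047645033012 F [-1.37988008 -0.35789462 -0.19143703] 29.99895304441452 0.015567333686750978 [ 0.63782077 -0.09792398]
[ 0.63782077 -0.09792398  0.12523282]
```

Emit:
send_rows:
  rows:
    - [0, 0, 0.4, 0, 0.4, -0.15, -1]
    - [0, 0, 0, 0, 0.33, 0, -1]
    - [0, 0, 0, 0, 0, 0, -1]

```text
time_s: 23.83
tcp_pos: [0.6458, -0.0998, 0.1271]
tool_rot: [0.0, 0.699, 0.716, -0.0]
ft_force: [-0.0, -0.8, -0.7]
gripper_width: 0.0159
grip_force: 30.0
```

```bash
python3 rod.py; python3 arc.py
```

```text
6153 x slope deg -1.5951048274559287 pitch deg -0.3070101510763483 y range [-0.07880101  0.03582347] x at tip 0.6415653363481459 ztop 0.13868076257021703 0.13930721695115503
t 23.8833 yaw 1.3911055498132374 radius 0.1893486880489147 door deg 38.77993398249166 F [-1.16587426 -0.42712516 -1.27875743] 29.998998641967773 0.015863419001271122 [ 0.64550554 -0.09957416]
```

Emit:
send_rows:
  rows:
    - [0, 0, 0, 1, 0, 0, -1]
    - [0, 0, 0, 1, 0, 0, -1]
    - [0, 0, 0, 1, 0, 0, -1]
    - [0, 0, 0, 0.8, 0, 0, -1]
    - [0, 0, 0, 0.8, 0, 0, -1]

```text
time_s: 24.3
tcp_pos: [0.6439, -0.0506, 0.1273]
tool_rot: [-0.0, 0.697, 0.717, 0.0]
ft_force: [-0.1, 0.0, -0.3]
gripper_width: 0.016
grip_force: 30.0
```

Emit:
send_rows:
  rows:
    - [0, 0, 0, 0.8, 0, 0, -1]
    - [0, 0, 0, 0.8, 0, 0, -1]
    - [0, 0, 0, 0.8, 0, 0, -1]

```text
time_s: 24.55
tcp_pos: [0.6434, -0.0271, 0.1273]
tool_rot: [0.0, 0.698, 0.716, 0.0]
ft_force: [0.3, 0.4, -0.4]
gripper_width: 0.0153
grip_force: 30.0
```

```bash
python3 rod.py; python3 arc.py
```

```text
3956 x slope deg -0.7494858995233118 pitch deg -0.051194382334434706 y range [-0.00671207  0.07035749] x at tip 0.6408128310276923 ztop 0.13929713376771313 0.1393666272131105
t 24.6 yaw 1.5826121037444134 radius 0.13676391110316355 door deg 20.17396414115435 F [-0.44251225  1.61872046 -1.12155501] 29.999372363090515 0.01564857222590665 [ 0.64334795 -0.02563222]
```

Entered freely. Drive to TCP y≈0.043, release.

Emit:
send_rows:
  rows:
    - [0, 0, 0, 0.8, 0, 0, -1]
    - [0, 0, 0, 0.8, 0, 0, -1]
    - [0, 0, 0, 0.8, 0, 0, -1]
    - [0, 0, 0, 0.8, 0, 0, -1]
    - [0, 0, 0, 0.8, 0, 0, -1]

```text
time_s: 25.02
tcp_pos: [0.6423, 0.0127, 0.1272]
tool_rot: [0.0, 0.698, 0.716, 0.0]
ft_force: [0.4, 0.3, 0.2]
gripper_width: 0.0157
grip_force: 30.0
```

Emit:
send_rows:
  rows:
    - [0, 0, 0, 0.8, 0, 0, -1]
    - [0, 0, 0, 0.8, 0, 0, -1]
    - [0, 0, 0, 0.8, 0, 0, -1]
    - [0, 0, 0, 0.4, 0, 0, -1]
    - [0, 0, 0, 0, 0, 0, -1]

```text
time_s: 25.43
tcp_pos: [0.6416, 0.041, 0.1272]
tool_rot: [-0.0, 0.697, 0.717, 0.0]
ft_force: [-0.4, 0.4, 0.0]
gripper_width: 0.0156
grip_force: 30.0
```

Emit:
send_rows:
  rows:
    - [0, 0, 0, 0, 0, 0, -0.4]
    - [0, 0, 0, 0, 0, 0, -0.4]
    - [0, 0, 0, 0, 0, 0, -0.4]
    - [0, 0, 0, 0, 0, 0, -0.4]

```text
time_s: 25.77
tcp_pos: [0.6417, 0.0394, 0.1273]
tool_rot: [0.0, 0.698, 0.716, 0.0]
ft_force: [0.1, -0.6, 0.4]
gripper_width: 0.0266
grip_force: 0.0
```

```bash
python3 - <<'E'
from h import *
T=observe()['tcp_pos'];im,W=cloud('wrist')
m=(abs(W[...,0]-T[0]-.002)<.02)&(W[...,2]>.1)&(W[...,2]<.15)&(W[...,1]<.07)
P=W[m];print(T,len(P)); 
for y in np.arange(-.07,.07,.01):
    s=P[(P[:,1]>y)&(P[:,1]<y+.01)]
    if len(s)>3: print(round(y,3),len(s),np.median(s,0).round(4))
E
```

```text
[0.64169336 0.0394251  0.12730638] 2311
-0.04 11 [ 0.6426 -0.0311  0.1332]
-0.03 119 [ 0.6431 -0.0246  0.1362]
0.0 265 [0.6418 0.0055 0.1363]
0.01 297 [0.6415 0.015  0.1363]
0.02 315 [0.6412 0.0251 0.1363]
0.03 426 [0.6412 0.0351 0.1364]
0.04 519 [0.6401 0.0464 0.1366]
0.05 359 [0.6487 0.0509 0.1369]
```

Tail at y≈-0.032 again; same regrip sequence.

Emit:
send_rows:
  rows:
    - [0, 0, 0, -2, 0, 0, -0.4]
    - [0, 0, 0, -2, 0, 0, -0.4]
    - [0, 0, 0, -1.9, 0, 0, -0.4]
    - [0, 0, 0, 0, 0, 0, -0.4]
    - [0, 0, 0, 0, 0, 0, -1]

```text
time_s: 26.23
tcp_pos: [0.6432, -0.02, 0.1272]
tool_rot: [-0.0, 0.699, 0.716, 0.0]
ft_force: [1.0, 0.2, -0.2]
gripper_width: 0.0224
grip_force: 0.0
```

Emit:
send_rows:
  rows:
    - [0, 0, 0, 0, 0, 0, -1]
    - [0, 0, 0, 0, 0, 0, -1]
    - [0, 0, 0, 0, 0, 0, -1]
    - [0, 0, 0, 0, 0, 0, -1]
    - [0, 0, 0, 0, 0, 0, -1]

```text
time_s: 26.65
tcp_pos: [0.6432, -0.0184, 0.1272]
tool_rot: [-0.0, 0.697, 0.717, 0.0]
ft_force: [-0.4, 1.0, -0.1]
gripper_width: 0.0156
grip_force: 30.0
```

Emit:
send_rows:
  rows:
    - [0, 0, 0, 0.8, 0, 0, -1]
    - [0, 0, 0, 0.8, 0, 0, -1]
    - [0, 0, 0, 0.8, 0, 0, -1]
    - [0, 0, 0, 0.8, 0, 0, -1]
    - [0, 0, 0, 0.8, 0, 0, -1]

```text
time_s: 27.07
tcp_pos: [0.6421, 0.022, 0.1273]
tool_rot: [0.0, 0.698, 0.716, 0.0]
ft_force: [0.2, 0.1, 0.7]
gripper_width: 0.0155
grip_force: 30.0
```

Emit:
send_rows:
  rows:
    - [0, 0, 0, 0.8, 0, 0, -1]
    - [0, 0, 0, 0.8, 0, 0, -1]
    - [0, 0, 0, 0.5, 0, 0, -1]
    - [0, 0, 0, 0, 0, 0, -1]

```text
time_s: 27.4
tcp_pos: [0.6415, 0.0434, 0.1273]
tool_rot: [-0.0, 0.697, 0.717, 0.0]
ft_force: [-0.8, 0.8, 1.0]
gripper_width: 0.0154
grip_force: 30.0
```

Emit:
send_rows:
  rows:
    - [0, 0, 0, 0, 0, 0, -0.4]
    - [0, 0, 0, 0, 0, 0, -0.4]
    - [0, 0, 0, 0, 0, 0, -0.4]
    - [0, 0, 0, -2, 0, 0, -0.4]
    - [0, 0, 0, -2, 0, 0, -0.4]

```text
time_s: 27.82
tcp_pos: [0.6425, 0.0019, 0.1271]
tool_rot: [-0.0, 0.697, 0.717, -0.0]
ft_force: [-0.0, -1.1, 1.5]
gripper_width: 0.0266
grip_force: 0.0
```

Emit:
send_rows:
  rows:
    - [0, 0, 0, -2, 0, 0, -0.4]
    - [0, 0, 0, 0, 0, 0.7, -1]
    - [0, 0, 0, 0, 0, 0, -1]
    - [0, 0, 0, 0, 0, 0, -1]
    - [0, 0, 0, 0, 0, 0, -1]

```text
time_s: 28.23
tcp_pos: [0.643, -0.0173, 0.1199]
tool_rot: [-0.0, 0.698, 0.716, -0.0]
ft_force: [-0.2, 0.3, -0.2]
gripper_width: 0.003
grip_force: 0.0
```

```bash
python3 - <<'E'
from h import *
T=observe()['tcp_pos'];im,W=cloud('wrist')
m=(abs(W[...,0]-T[0])<.015)&(W[...,2]>.12)&(W[...,2]<.15)&(W[...,1]<.07)&(W[...,1]>T[1]+.005)
P=W[m];print(T,len(P))
for y in np.arange(-.04,.07,.005):
    s=P[(P[:,1]>y)&(P[:,1]<y+.005)]
    if len(s)>3: print(round(y,3),len(s),np.median(s,0).round(4))
E
```

```text
[ 0.64297842 -0.01732192  0.11990987] 2703
-0.015 7 [ 0.6438 -0.0116  0.128 ]
-0.01 600 [ 0.6438 -0.0065  0.1367]
0.025 18 [0.6412 0.0295 0.1322]
0.03 148 [0.6414 0.0328 0.134 ]
0.035 241 [0.6412 0.0377 0.1366]
0.04 261 [0.6411 0.0424 0.1366]
0.045 268 [0.6409 0.0475 0.1366]
0.05 282 [0.6408 0.0526 0.1365]
0.055 283 [0.6401 0.0575 0.1365]
0.06 285 [0.6406 0.0625 0.1365]
0.065 310 [0.6404 0.0676 0.1365]
```

Tail at y≈0.029, in front of the shut fingers. Push home.

Emit:
send_rows:
  rows:
    - [0, 0, 0, 0, 0, 0, -1]
    - [0, 0, 0, 0, 0, 0, -1]
    - [0, 0, 0, 1, 0, 0, -1]
    - [0, 0, 0, 1, 0, 0, -1]
    - [0, 0, 0, 0.8, 0, 0, -1]

```text
time_s: 28.7
tcp_pos: [0.6423, 0.0115, 0.1203]
tool_rot: [-0.0, 0.698, 0.716, 0.0]
ft_force: [-0.0, -0.5, -0.6]
gripper_width: 0.0004
grip_force: 0.0
```

Emit:
send_rows:
  rows:
    - [0, 0, 0, 0.8, 0, 0, -1]
    - [0, 0, 0, 0.8, 0, 0, -1]
    - [0, 0, 0, 0.8, 0, 0, -1]
    - [0, 0, 0, 0.8, 0, 0, -1]
    - [0, 0, 0, 0.5, 0, 0, -1]

```text
time_s: 29.12
tcp_pos: [0.6414, 0.0481, 0.1202]
tool_rot: [-0.0, 0.698, 0.717, 0.0]
ft_force: [-0.0, -1.1, -0.3]
gripper_width: 0.0007
grip_force: 0.3
```

Emit:
send_rows:
  rows:
    - [0, 0, 0, 0.2, 0, 0, -1]
    - [0, 0, 0, 0.2, 0, 0, -1]
    - [0, 0, 0, 0.1, 0, 0, -1]
    - [0, 0, 0, 0, 0, 0, -1]

```text
time_s: 29.45
tcp_pos: [0.6413, 0.0518, 0.1202]
tool_rot: [-0.0, 0.698, 0.716, 0.0]
ft_force: [-0.0, -0.0, 0.2]
gripper_width: 0.0005
grip_force: 0.0
```

Emit:
send_rows:
  rows:
    - [0, 0, 0, 0.1, 0, 0, -1]
    - [0, 0, 0, 0, 0, 0, -1]

```text
time_s: 29.62
tcp_pos: [0.6413, 0.0527, 0.1202]
tool_rot: [-0.0, 0.698, 0.716, -0.0]
ft_force: [-0.2, -0.1, 1.1]
gripper_width: 0.0005
grip_force: 0.0
```

Emit:
send_rows:
  rows:
    - [0, 0, 0, 0.1, 0, 0, -1]
    - [0, 0, 0, 0, 0, 0, -1]

```text
time_s: 29.78
tcp_pos: [0.6413, 0.0535, 0.1201]
tool_rot: [0.0, 0.698, 0.716, -0.0]
ft_force: [0.0, -0.8, -0.5]
gripper_width: 0.0006
grip_force: 0.7
```

Emit:
send_rows:
  rows:
    - [0, 0, 0, 0.1, 0, 0, -1]
    - [0, 0, 0, 0, 0, 0, -1]

```text
time_s: 29.95
tcp_pos: [0.6413, 0.0536, 0.1202]
tool_rot: [0.001, 0.698, 0.716, -0.001]
ft_force: [0.9, -4.9, -0.2]
gripper_width: 0.0006
grip_force: 2.5
```

Emit:
send_rows:
  rows:
    - [0, 0, 0, 0.1, 0, 0, -1]
    - [0, 0, 0, 0, 0, 0, -1]

```text
time_s: 30.12
tcp_pos: [0.6413, 0.0537, 0.1202]
tool_rot: [0.001, 0.698, 0.716, -0.001]
ft_force: [1.0, -7.5, -0.6]
gripper_width: 0.0007
grip_force: 3.8
```

Emit:
send_rows:
  rows:
    - [0, 0, 0, 0.15, 0, 0, -1]
    - [0, 0, 0, 0, 0, 0, -1]

```text
time_s: 30.28
tcp_pos: [0.6413, 0.0538, 0.1202]
tool_rot: [0.002, 0.699, 0.715, -0.002]
ft_force: [-0.9, -12.2, 1.0]
gripper_width: 0.0006
grip_force: 5.8
```

Emit:
send_rows:
  rows:
    - [0, 0, 0, 0.1, 0, 0, -1]
    - [0, 0, 0, 0, 0, 0, -1]
    - [0, 0, 0, 0, 0, 0, -1]

```text
time_s: 30.53
tcp_pos: [0.6414, 0.0539, 0.1202]
tool_rot: [0.002, 0.699, 0.715, -0.002]
ft_force: [0.2, -13.9, 1.2]
gripper_width: 0.0005
grip_force: 6.9
```

Bottomed again at the expected depth. Retreat, rise and go back to the handle.

Emit:
send_rows:
  rows:
    - [0, 0, 0, -2, 0, 0, -1]
    - [0, 0, 0, -4, 0, 0, -1]
    - [0, 0, 0, -4, 0, 0, -1]
    - [0, 0, 0, 0, 0, -4, 0]
    - [0, 0, 0, 0, 0, -4, 0]

```text
time_s: 30.95
tcp_pos: [0.6419, -0.0436, 0.1969]
tool_rot: [-0.003, 0.699, 0.715, -0.002]
ft_force: [0.5, 0.5, 0.8]
gripper_width: 0.0104
grip_force: 0.0
```

Emit:
send_rows:
  rows:
    - [0, 0, 0, 0, 0, -4, 0]
    - [0, 0, 7.1, 0, 0, -1, 0]
    - [0, 0, 7.1, 0, 0, 0, 0]
    - [0, 0, 7.1, 0, 0, 0, 0]
    - [0, 0, 7.1, 0, 0, 0, 0]

```text
time_s: 31.37
tcp_pos: [0.644, -0.0411, 0.2508]
tool_rot: [-0.0, 0.854, 0.521, 0.001]
ft_force: [0.4, 0.5, 0.1]
gripper_width: 0.0424
grip_force: 0.0
```

Emit:
send_rows:
  rows:
    - [0, 0, 7.1, 0, 0, 0, 0]
    - [0, 0, 7.1, 0, 0, 0, 0]
    - [0, 0, 7.1, 0, 0, 0, 0]
    - [0, 0, 7.1, 0, 0, 0, 0]
    - [0, 0, 7.1, 0, 0, 0, 0]

```text
time_s: 31.78
tcp_pos: [0.6438, -0.0411, 0.2502]
tool_rot: [-0.0, 0.972, 0.236, 0.0]
ft_force: [-0.0, -0.0, 0.5]
gripper_width: 0.0435
grip_force: 0.0
```

Emit:
send_rows:
  rows:
    - [0, 0, 7.1, 0, 0, 0, 0]
    - [0, 0, 7.1, 0, 0, 0, 0]
    - [0, 0, 7.1, 0, 0, 0, 0]
    - [0, 0, 7.1, 0, 0, 0, 0]
    - [0, 0, 7.1, 0, 0, 0, 0]

```text
time_s: 32.2
tcp_pos: [0.6438, -0.0411, 0.2501]
tool_rot: [-0.0, 0.997, -0.072, -0.0]
ft_force: [0.4, -0.5, -0.1]
gripper_width: 0.0438
grip_force: 0.0
```

Emit:
send_rows:
  rows:
    - [0, 0, 7.1, -3.4, 2.3, 0, 0]
    - [0, 0, 0, -3.8, 2.6, 0, 0]
    - [0, 0, 0, -3.8, 2.6, 0, 0]
    - [0, 0, 0, -3.8, 2.6, 0, 0]
    - [0, 0, 0, -3.8, 2.6, 0, 0]

```text
time_s: 32.62
tcp_pos: [0.448, -0.1148, 0.2499]
tool_rot: [-0.0, 0.992, -0.13, 0.0]
ft_force: [-1.6, -0.3, -0.4]
gripper_width: 0.044
grip_force: 0.0
```

```bash
python3 arc.py; python3 - <<'E'
from h import *
T=observe()['tcp_pos'];print(T)
im,W=cloud('wrist'); a,S=cloud('side'); np.savez('c7.npz',a=im,W=W,S=S); save('w7',np.hstack([im,a]),.78)
for w in (W,S):
    m=(w[...,2]>.148)&(w[...,2]<.172)&(abs(w[...,0]-.44)<.09)&(abs(w[...,1]+.12)<.06)
    P=w[m]; 
    for x in np.arange(.38,.53,.01):
        s=P[(P[:,0]>=x)&(P[:,0]<x+.01)]
        if len(s)>2: print(round(x,3),len(s),np.percentile(s[:,1],[5,50,95]).round(3),np.median(s[:,2]).round(3))
    print()
E
```

```text
t 32.6167 yaw -104.94399828705342 radius 0.18381601349360085 door deg 102.8868737476866 F [-1.63073723 -0.34602292 -0.43709156] 0.0 0.043952774680230525 [ 0.44799417 -0.11480722]
[ 0.44799417 -0.11480722  0.24991052]
0.42 44 [-0.124 -0.12  -0.115] 0.161
0.43 105 [-0.125 -0.12  -0.114] 0.161
0.44 73 [-0.127 -0.123 -0.119] 0.16
0.45 84 [-0.131 -0.127 -0.123] 0.16
0.46 296 [-0.151 -0.138 -0.118] 0.167
0.47 677 [-0.15  -0.125 -0.09 ] 0.168
0.48 699 [-0.125 -0.095 -0.065] 0.167
0.49 324 [-0.092 -0.073 -0.061] 0.167

0.42 12 [-0.128 -0.124 -0.118] 0.156
0.43 15 [-0.128 -0.124 -0.117] 0.156
0.44 12 [-0.129 -0.125 -0.122] 0.156
0.45 13 [-0.131 -0.129 -0.125] 0.155
0.46 54 [-0.154 -0.144 -0.124] 0.16
0.47 62 [-0.155 -0.124 -0.083] 0.164
0.48 50 [-0.124 -0.091 -0.063] 0.164
0.49 17 [-0.086 -0.072 -0.061] 0.164
```

View pics/w7.png

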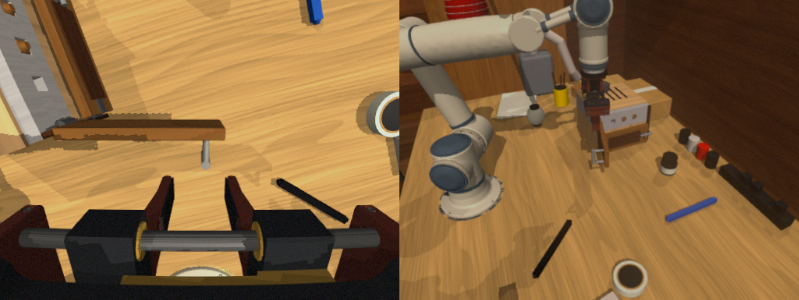

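Wrist view shows both rods flush in the middle and handle-side bores, and the handle bar at px (206,155), located at (0.430,-0.119). Grip it.

Emit:
send_rows:
  rows:
    - [0, 0, 0, -1.6, 0.9, 0, 0]
    - [0, 0, 0, 0, 0, 4, 0]
    - [0, 0, 0, 0, 0, 4, 0]
    - [0, 0, 0, 0, 0, 3, 0]
    - [0, 0, 0, 0, 0, 1.6, 0]

```text
time_s: 33.13
tcp_pos: [0.4307, -0.1185, 0.1198]
tool_rot: [-0.001, 0.991, -0.13, -0.002]
ft_force: [-0.9, 0.9, 0.0]
gripper_width: 0.0439
grip_force: 0.0
```

Emit:
send_rows:
  rows:
    - [0, 0, 0, 0, 0, 0, -1]
    - [0, 0, 0, 0, 0, 0, -1]
    - [0, 0, 0, 0, 0, 0, -1]
    - [0, 0, 0, 0, 0, 0, -1]
    - [0, 0, 0, 0, 0, 0, -1]

```text
time_s: 33.55
tcp_pos: [0.4329, -0.1198, 0.1261]
tool_rot: [0.0, 0.991, -0.13, 0.002]
ft_force: [0.0, 0.2, -0.0]
gripper_width: 0.0143
grip_force: 0.0
```

Emit:
send_rows:
  rows:
    - [0, 0, 0, 0, 0, 0, -1]
    - [0, 0, 0, 0, 0, 0, -1]
    - [0, 0, 0, 0, 0, 0, -1]

```text
time_s: 33.8
tcp_pos: [0.4329, -0.1196, 0.126]
tool_rot: [0.0, 0.991, -0.13, 0.002]
ft_force: [1.2, 1.4, 6.2]
gripper_width: 0.0107
grip_force: 30.0
```

```bash
python3 arc.py
```

```text
t 33.8 yaw -104.98914538337137 radius 0.1950969851763219 door deg 106.2427469358199 F [1.23155427 1.44166549 6.23063187] 30.00093251466751 0.010733351352285 [ 0.4329069 -0.1195639]
```

Emit:
send_rows:
  rows:
    - [0, 0, -6, 2.03, 0.43, 0, -1]
    - [0, 0, -6, 2.03, 0.43, 0, -1]
    - [0, 0, -6, 2.03, 0.43, 0, -1]
    - [0, 0, 0, 0, 0, 0, -1]

```text
time_s: 34.13
tcp_pos: [0.4932, -0.142, 0.126]
tool_rot: [-0.0, 1.0, 0.029, 0.002]
ft_force: [0.0, 1.8, 8.8]
gripper_width: 0.0116
grip_force: 30.0
```

```bash
sed -i 's/H=np.array(.*); s=/H=np.array([.5315,.0523]); s=/' arc.py; python3 arc.py
```

```text
t 34.1333 yaw -86.65893999902177 radius 0.19807626186916752 door deg 87.7621470457264 F [0.01024021 1.80632764 8.7907144 ] 30.000184178352356 0.01164408034390515 [ 0.49315516 -0.14202931]
```

Clean arc. Continue.

Emit:
send_rows:
  rows:
    - [0, 0, -6, 2.03, 0.43, 0, -1]
    - [0, 0, -6, 2.03, 0.43, 0, -1]
    - [0, 0, -6, 2.03, 0.43, 0, -1]
    - [0, 0, -6, 2.03, 0.43, 0, -1]
    - [0, 0, 0, 0, 0, 0, -1]

```text
time_s: 34.55
tcp_pos: [0.5756, -0.1407, 0.1259]
tool_rot: [0.0, 0.972, 0.237, 0.002]
ft_force: [0.6, 3.0, 9.2]
gripper_width: 0.011
grip_force: 30.0
```

Emit:
send_rows:
  rows:
    - [0, 0, -6, 2.03, 0.43, 0, -1]
    - [0, 0, -6, 2.03, 0.43, 0, -1]
    - [0, 0, -6, 2.03, 0.43, 0, -1]
    - [0, 0, -6, 2.03, 0.43, 0, -1]
    - [0, 0, 0, 0, 0, 0, -1]

```text
time_s: 34.97
tcp_pos: [0.6505, -0.106, 0.1259]
tool_rot: [0.001, 0.901, 0.434, 0.002]
ft_force: [-0.9, 2.5, 7.4]
gripper_width: 0.0116
grip_force: 30.0
```

```bash
python3 arc.py
```

```text
t 34.9667 yaw -38.5507814178922 radius 0.19804741080339971 door deg 39.664832945071694 F [-0.92723949  2.52686025  7.4027579 ] 29.998209178447723 0.01164858295656631 [ 0.65050886 -0.10600246]
```

Emit:
send_rows:
  rows:
    - [0, 0, -6, 2.03, 0.43, 0, -1]
    - [0, 0, -6, 2.03, 0.43, 0, -1]
    - [0, 0, -6, 2.03, 0.43, 0, -1]
    - [0, 0, -6, 2.03, 0.43, 0, -1]
    - [0, 0, 0, 0, 0, 0, -1]

```text
time_s: 35.38
tcp_pos: [0.705, -0.0435, 0.1259]
tool_rot: [0.001, 0.791, 0.612, 0.002]
ft_force: [-1.4, 0.7, 6.3]
gripper_width: 0.0115
grip_force: 30.0
```

Emit:
send_rows:
  rows:
    - [0, 0, -6, 2.03, 0.43, 0, -1]
    - [0, 0, -6, 2.03, 0.43, 0, -1]
    - [0, 0, -2, 0.68, 0.14, 0, -1]
    - [0, 0, 0, 0, 0, 0, -1]

```text
time_s: 35.72
tcp_pos: [0.7227, -0.0002, 0.1259]
tool_rot: [0.001, 0.712, 0.702, 0.001]
ft_force: [1.5, 0.0, 4.8]
gripper_width: 0.0115
grip_force: 30.0
```

```bash
python3 arc.py
```

```text
t 35.7167 yaw -0.7486275362903371 radius 0.19823431876997868 door deg 1.9476126870827155 F [1.4591915  0.01172497 4.80763452] 29.997136294841766 0.011467998975771781 [ 7.22664848e-01 -1.67570036e-04]
```

Emit:
send_rows:
  rows:
    - [0, 0, -1, 0.35, 0.05, 0, -1]
    - [0, 0, 0, 0, 0, 0, -1]

```text
time_s: 35.88
tcp_pos: [0.7232, 0.0016, 0.1259]
tool_rot: [0.002, 0.707, 0.708, 0.001]
ft_force: [3.5, 0.1, 4.9]
gripper_width: 0.0114
grip_force: 30.0
```

Emit:
send_rows:
  rows:
    - [0, 0, -1, 0.2, 0.05, 0, -1]
    - [0, 0, 0, 0, 0, 0, -1]

```text
time_s: 36.05
tcp_pos: [0.7235, 0.0031, 0.1259]
tool_rot: [0.002, 0.701, 0.713, 0.001]
ft_force: [3.1, 0.2, 4.7]
gripper_width: 0.0114
grip_force: 30.0
```

Emit:
send_rows:
  rows:
    - [0, 0, 0, 0.2, 0, 0, -1]
    - [0, 0, 0, 0, 0, 0, -1]

```text
time_s: 36.22
tcp_pos: [0.724, 0.0048, 0.126]
tool_rot: [0.002, 0.701, 0.713, 0.002]
ft_force: [6.2, -0.5, 5.3]
gripper_width: 0.0117
grip_force: 30.0
```

Emit:
send_rows:
  rows:
    - [0, 0, 0, 0.2, 0, 0, -1]
    - [0, 0, 0, 0, 0, 0, -1]
    - [0, 0, 0, 0, 0, 0, -1]

```text
time_s: 36.47
tcp_pos: [0.7244, 0.0064, 0.126]
tool_rot: [0.003, 0.701, 0.713, 0.002]
ft_force: [7.6, -2.2, 4.8]
gripper_width: 0.0115
grip_force: 30.0
```

```bash
python3 arc.py
```

```text
t 36.4667 yaw 0.9518670038676199 radius 0.1982607568337024 door deg -0.019478310097467144 F [ 7.56385799 -2.20352431  4.79397722] 29.99938130378723 0.011483349979726444 [0.72437889 0.00641905]
```

Emit:
send_rows:
  rows:
    - [0, 0, 0, 0.15, 0.1, 0, -1]
    - [0, 0, 0, 0, 0, 0, -1]

```text
time_s: 36.63
tcp_pos: [0.7247, 0.0079, 0.126]
tool_rot: [0.002, 0.701, 0.713, 0.001]
ft_force: [4.5, -3.0, 5.4]
gripper_width: 0.0113
grip_force: 30.0
```

Emit:
send_rows:
  rows:
    - [0, 0, 0, 0.15, 0, 0, -1]
    - [0, 0, 0, 0, 0, 0, -1]
    - [0, 0, 0, 0, 0, 0, -1]

```text
time_s: 36.88
tcp_pos: [0.7247, 0.0079, 0.126]
tool_rot: [0.003, 0.702, 0.712, 0.001]
ft_force: [4.9, -7.0, 5.9]
gripper_width: 0.0113
grip_force: 30.0
```

Hard stop reached: closed. Release, lift clear and check.

Emit:
send_rows:
  rows:
    - [0, 0, 0, 0, 0, 0, -0.3]
    - [0, 0, 0, 0, 0, 0, 0]
    - [0, 0, 0, 0, 0, 0, 0]
    - [0, 0, 0, 0, 0, 0, 0]
    - [0, 0, 0, 0, 0, -1, 0]

```text
time_s: 37.3
tcp_pos: [0.7218, 0.0105, 0.131]
tool_rot: [-0.002, 0.701, 0.713, -0.002]
ft_force: [-1.0, 0.2, -0.4]
gripper_width: 0.0408
grip_force: 0.0
```

Emit:
send_rows:
  rows:
    - [0, 0, 0, 0, 0, -3, 0]
    - [0, 0, 0, 0, 0, -4, 0]
    - [0, 0, 0, 0, 0, -4, 0]
    - [0, 0, 0, 0, 0, 0, 0]
    - [0, 0, 0, 0, 0, 0, 0]

```text
time_s: 37.72
tcp_pos: [0.7242, 0.0105, 0.2499]
tool_rot: [0.003, 0.701, 0.713, 0.003]
ft_force: [1.0, -0.3, -0.6]
gripper_width: 0.0439
grip_force: 0.0
```

```bash
python3 - <<'E'
from h import *
print(observe()['tcp_pos'])
im,W=cloud('wrist'); a,S=cloud('side'); save('w8',np.hstack([im,a]),.78)
Z=W[...,2]
m=(Z>.163)&(Z<.172)&(W[...,0]>.54)&(W[...,0]<.735)&(W[...,1]<.058)&(W[...,1]>.02); P=W[m]
p=np.polyfit(P[:,0],P[:,1],1); print('leaf top',len(P),'yaw',np.degrees(np.arctan(p[0])),'y mid',np.polyval(p,.64))
m=(Z>.15)&(Z<.163)&(W[...,1]<.02)&(W[...,1]>-.03)&(abs(W[...,0]-.724)<.03);P=W[m];print('handle',P.mean(0),P[:,1].min())
w=np.load('c1.npz')['W'];Z=w[...,2]
m=(Z>.163)&(Z<.172)&(w[...,0]>.54)&(w[...,0]<.735)&(w[...,1]<.058)&(w[...,1]>.02); P=w[m]
p=np.polyfit(P[:,0],P[:,1],1); print('before leaf top',len(P),'yaw',np.degrees(np.arctan(p[0])),'y mid',np.polyval(p,.64))
E
```

```text
[0.72418961 0.01047951 0.24985676]
leaf top 3516 yaw 1.4252365036507295 y mid 0.048142237168447455
handle [0.72399317 0.00992517 0.16011116] 0.0011568158326295628
before leaf top 3484 yaw 0.7114497588870261 y mid 0.0468203534203903
```

View pics/w8.png

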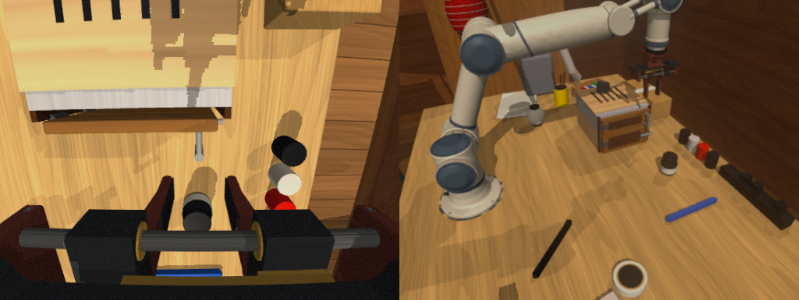

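Top leaf is shut parallel to the face, bottom leaf and bolt unchanged, bystanders in place, gripper clear.

```bash
python3 -c "
from bench import *
print(finish_job())"
```

```text
the job is handed in; nothing more can be done
None
```

The job is handed in: both wooden handles on the table are pushed home (middle and handle-side bores), the top leaf is shut again, the bottom leaf is still bolted, and the jar, tape and lantern were not touched.

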